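Stroke the transfer carriage, then load the sample bottle

ROBOT

A 6-joint arm with a two-finger parallel gripper is mounted at the origin on a cart in front of the work surface, level with it; the furniture and walls round the work are solid. World frame = base frame: x ahead of the robot, y to its left, z up, the work surface at z = 0. Lengths are in mm, angles in rad, forces in N, time in s.
With the tool pointing down it reaches from about 325 to 875 mm from the base axis. Payload 4.4 kg.
Tool frame: the origin (TCP) lies on the centre line of the jaws, within the pads' length; the fingertips stand 22 mm ahead of it and the grasp point (between the pads) lies 3 mm ahead of it; z points along the fingers, y is the direction in which the jaws open and shut (so a half turn about z gives the same grasp; the last joint's range is limited). The gripper opens to 85 mm and grips with 20 to 120 N. Pads are 22 mm wide; open, the fingers measure 114 mm over their backs; the gripper's body (76 mm by 85 mm) begins 54 mm behind the grasp point. The pads swing forward as they close: fully open they stand 13 mm farther back than shut.
Start: joints at [-1.431, 0.207, 1.542, -0, 1.393, -0.15], TCP at [164.3, -551.029, 253.282] pointing down, gripper open.
Joint ranges: [-2.73, 2.73], [-0.86, 2.22], [0.23, 2.46], [-1.11, 4.25], [0.08, 2.63], [-2.82, 2.82]. Speed limits (rad/s): [2.79, 2.79, 3.14, 3.14, 3.14, 3.14].

INTERFACE

Orientations are given as a unit quaternion [w, x, y, z].
In Python, from workcell import ctrl gives the robot as it stands.
- The arm moves only by the tool servo_tool, never from a script. Its argument "increments" is a list of rows, each an object with "xyz": the shift along the tool's x, y, z in cm, a list of three; "twist": the turn about the tool's z in degrees. A call has 1 to 20 rows; each row is the pose to reach, as a shift and turn from the pose commanded when the call began, along the tool's axes at that moment; what a row does not reach only later rows make up. A row lasts 1/12 s, in which the tool goes at most 41.7 mm and 7.16 degrees, less where a joint would pass 70% of its speed; a pose out of reach is approached as far as the arm can. A call with a gripper value outside its range is refused whole. "hand" is the gripper's target within -1 to 1 (fully open at 1, half-way at 0, shut at -1), set as the call begins (left out, the last holds). The fingers move at their own pace and stop on an object; "grip_force" is the grip in N (left out, the last holds). Time passes only in rows, so rows that repeat a pose let the fingers close. It gives the time, the measured TCP pose, the force and the opening at its end, in the units of the state.
- ctrl.state(): the state, without advancing time (a new reading comes with each control period).
- ctrl.read_camera(name): name is "scene" or "top"; returns the picture (420x560x3 uint8, red, green, blue); there is no depth.
- ctrl.camera_model(name): a dict with "camera_matrix" (3x3 intrinsics, pixels), "T" (4x4, takes a point from camera to world coordinates). Camera axes: x right, y down, z forward; pixel columns grow to the right and rows downward; lengths in mm; the calibration is good to about 2 mm. A picture is of the moment at which its call begins. camera_model takes no time and is no camera call.
- ctrl.sign_off(): hands the job in, once; it reports no verdict.
The state is a dict: "time": time; "joints": joint angles; "joint_vel": joint speeds; "tau": joint torques, N m; "tool_pos": TCP position; "eef_rot": TCP orientation; "force": force on the tool from outside, world axes, zero at the start; "ft_torque": the same for the moment, N m; "opening": finger opening in mm.
Only numpy, scipy, OpenCV 4.12 (cv2) and the standard library are available. Lean on these libraries where they do the work, as an engineer would, in place of code of your own. Each camera call takes 0.05 s, during which the arm holds its last target.

TASK

Before this transfer rail goes into use, check that it runs free: push the empty carriage slowly by its upright post, right up to the stops at the measuring end (between the two sensor posts), then all the way back to the stops at the loading end. Leave it there and set the smaller of the two stoppered bottles down gently in the carriage's nest, upright and flat between the corner lugs, so that it holds the bottle-present pin down; leave the other things where they stand.

Things in the scene. Friction and masses are not known exactly. Their poses are not given: they have to be found in the camera images.
- rail: fixed transfer rail standing on the bench: aluminium base plate 184 x 400 mm (x by y), two steel rods along its y axis between low end blocks (tops at z = 60 mm). Origin: centre of its underside, on the bench. Its y axis points along the rail from the loading end to the measuring end, z up. Two black sensor posts, 114 mm high, stand at its measuring end (x = +-75 mm, y = +125 mm), on either side of where the nest stops
- carriage (a joint): position of the carriage along the rail's +y axis, in m: 0 against the rubber stops at the loading end, 0.190 against those at the measuring end. It slides against an even drag of about 2.5 N (plus 6 N per m/s) and stays where it is left. The carriage is a plate 100 x 150 mm, top at z = 64 mm, and weighs 0.6 to 1.3 kg
- push_post (a point): centre of the top of the black upright post on the carriage, z = 118 mm: stem 17 mm in diameter, knob 22 mm in diameter over the last 14 mm; free height 45 mm. It stands on the rail's centre line, 90 mm from the nest towards the loading end. The free gap between post and nest lugs is about 30 mm; lug tops at z = 78 mm
- nest (a point): centre of the bottle nest on the carriage, on the top face of its white pad (z = 70 mm), where the bottle's underside comes to rest. Four corner lugs, 8 mm high, stand round it with their inner faces 39.5 mm from the centre, so a bottle of 68 mm has about 5 mm of play all round. The sensing pin comes up in its centre. Axes as the rail's
- pin (a joint): the bottle-present pin in the nest's centre, 13 mm in diameter, steel, sprung upwards: 0 standing 5 mm proud of the pad, 0.005 pressed flush (0.3 N to start, 0.7 N when flush, so the bottle's weight holds it down)
- sample_centre (a point): centre, half-way up, of the sample bottle: the smaller of the two stoppered glass bottles, body 68 mm in diameter, 154 mm high (so 77 mm above its underside), 0.27 to 0.45 kg, loose, standing on the bench. Grasp it by its neck and stopper, 38 mm wide, over the top 30 mm
- big_bottle: the larger stoppered glass bottle, 80 mm in diameter and 160 mm high, too wide for the nest; origin at the centre of its underside. A bystander: leave it. It and the sample bottle stand side by side behind the rail, either one on the right
- dropper_bottle: amber dropper bottle, 52 mm in diameter, 140 mm high, origin at the centre of its underside. A bystander: leave it
- tape: roll of tape lying on the bench, 68 mm across, 19 mm high, origin at the centre of its underside. A bystander: leave it

How it is judged:
By the outcome, as a careful person would: the job done as asked, in the order asked, and still so for the second after the job is handed in, with the robot touching nothing.
It also fails if it takes over 58 s, if anything falls off the work surface, if the arm or the gripper's body presses on something with over 40 N, if the wrist force passes 120 N, or if a joint passes its speed limit or range.

## Working session

There is one attempt and no reset: what is moved stays moved. The work goes in short steps, Python scripts to look and compute and a tool call to move; the robot and the scene stay as the last step left them, time stands still between calls to the robot, and variables do not carry over. Pictures are saved under pics/ and viewed, and the job is handed in when it is done.

Besides the shell and the picture viewer there is one more tool, called in YAML: its name, and indented under it one key for each argument. servo_tool: Moves the arm, as the interface text tells. Its arguments: {"type":"object","properties":{"increments":{"type":"array","items":{"type":"object","properties":{"xyz":{"type":"array","items":{"type":"number"}},"twist":{"type":"number"}}}},"hand":{"type":"number"},"grip_force":{"type":"number"}},"required":["increments"]}

```bash
mkdir -p pics; ls
python3 - <<'E'
from workcell import ctrl
import cv2
for n in("scene","top"):
    im=ctrl.read_camera(n); cv2.imwrite(f"pics/{n}0.png",im[:,:,::-1])
    m=ctrl.camera_model(n); print(n,m["camera_matrix"],m["T"])
s=ctrl.state();print(s)
E
```

```text
pics
scene [[495.8970826    0.         277.14566501]
 [  0.         495.8970826  210.386504  ]
 [  0.           0.           1.        ]] [[-8.96970102e-01 -2.77968337e-01  3.43770619e-01  1.70458735e+02]
 [-4.42072680e-01  5.56834565e-01 -7.03211926e-01  7.08587113e+02]
 [ 4.04728657e-03 -7.82731672e-01 -6.22346165e-01  7.66174119e+02]
 [ 0.00000000e+00  0.00000000e+00  0.00000000e+00  1.00000000e+00]]
top [[434.29437177   0.         291.39334543]
 [  0.         434.29437177 205.92234459]
 [  0.           0.           1.        ]] [[-1.61268976e-02 -9.93233318e-01  1.15010866e-01  4.56634488e+02]
 [-9.99280823e-01  1.99584442e-02  3.22412339e-02 -7.67651389e+01]
 [-3.43185057e-02 -1.14408202e-01 -9.92840875e-01  1.11164630e+03]
 [ 0.00000000e+00  0.00000000e+00  0.00000000e+00  1.00000000e+00]]
{'time': 0.1, 'joints': array([-1.43149397e+00,  2.07343885e-01,  1.54283617e+00, -7.11772130e-05,
        1.39351250e+00, -1.50485048e-01]), 'joint_vel': array([-4.58876194e-04, -3.30476368e-03, -3.45404751e-03,  3.61399344e-05,
        8.45336021e-04, -1.30569877e-03]), 'tau': array([-7.14356156e-04, -3.84096408e+01, -2.92547804e+01, -2.77164954e-04,
        4.86057572e-03,  2.63262521e-06]), 'tool_pos': array([ 164.19091861, -550.3764376 ,  252.22477619]), 'eef_rot': array([-1.05012850e-03,  9.89519802e-01,  1.44393417e-01, -2.91530509e-05]), 'force': array([-1.05004042,  0.88794397,  0.74447199]), 'ft_torque': array([0.00320931, 0.03079653, 0.01171522]), 'opening': 85.13564235169336}
```

View pics/scene0.png

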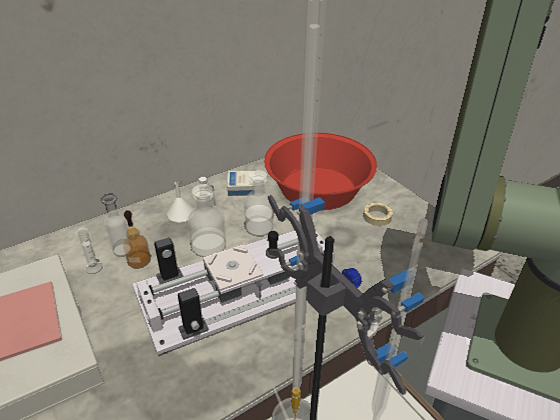

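View pics/top0.png

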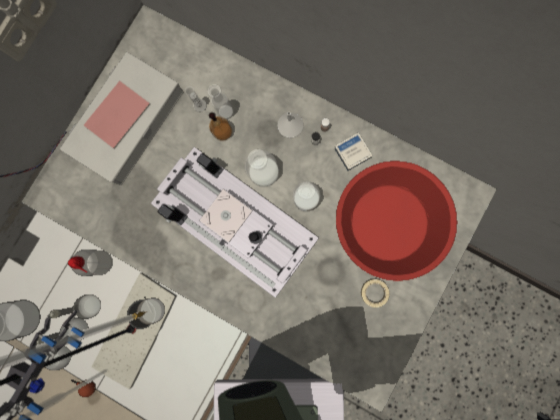

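The scene view shows the rail, with the sensor posts at about (165,258) and (190,312) and the black push post at (272,243). In the top view the rail runs diagonally, the nest is at about (226,215), the push post at (255,237), the big bottle at (263,168) and the smaller one at (307,195). I'll zoom in for detail.

```bash
cat > h.py <<'E'
import numpy as np, cv2
from workcell import ctrl
M={n:ctrl.camera_model(n) for n in("scene","top")}
def ray(n,u,v):
    K=np.array(M[n]["camera_matrix"]);T=np.array(M[n]["T"])
    d=T[:3,:3]@np.linalg.solve(K,[u,v,1.]); return T[:3,3],d/np.linalg.norm(d)
def onz(n,u,v,z):
    o,d=ray(n,u,v); return o+d*(z-o[2])/d[2]
def proj(n,p):
    K=np.array(M[n]["camera_matrix"]);T=np.array(M[n]["T"])
    q=K@(T[:3,:3].T@(np.array(p,float)-T[:3,3])); return q[:2]/q[2]
def tri(a,b):
    o1,d1=ray("top",*a);o2,d2=ray("scene",*b)
    A=np.stack([d1,-d2],1);s=np.linalg.lstsq(A,o2-o1,rcond=None)[0]
    p,q=o1+s[0]*d1,o2+s[1]*d2; return (p+q)/2,np.linalg.norm(p-q)
def crop(n,f,x0,y0,x1,y1,k):
    im=cv2.imread(f)[y0:y1,x0:x1]; return cv2.resize(im,None,fx=k,fy=k,interpolation=cv2.INTER_CUBIC)
E
python3 - <<'E'
from h import *
cv2.imwrite("pics/c1.png",crop("top","pics/top0.png",145,140,335,300,4))
cv2.imwrite("pics/c2.png",crop("scene","pics/scene0.png",120,165,320,365,3))
for n in M: print(n,proj(n,[164,-550,252]),proj(n,[0,0,0]))
E
```

```text
scene [508.0612405   88.11812625] [527.68354736 347.01997558]
top [565.12367363 410.80078582] [278.53497456 445.91916487]
```

View pics/c1.png

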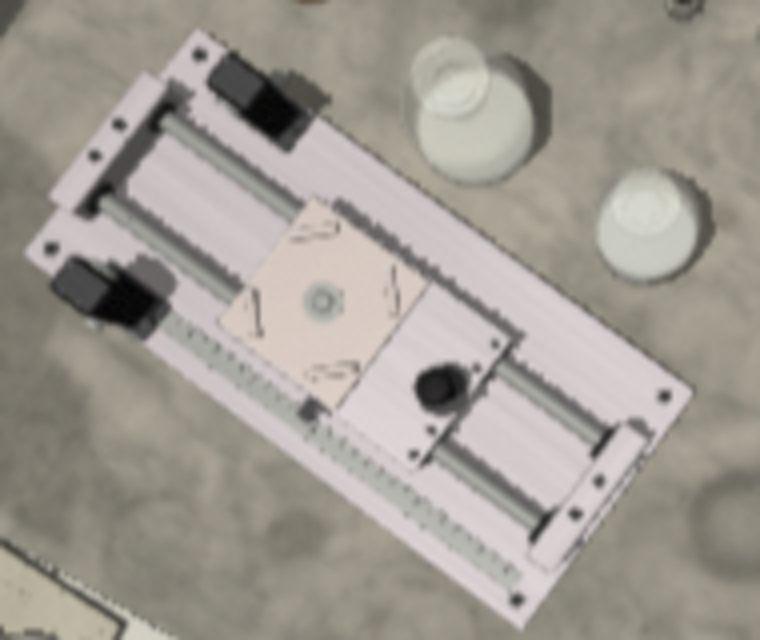

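View pics/c2.png

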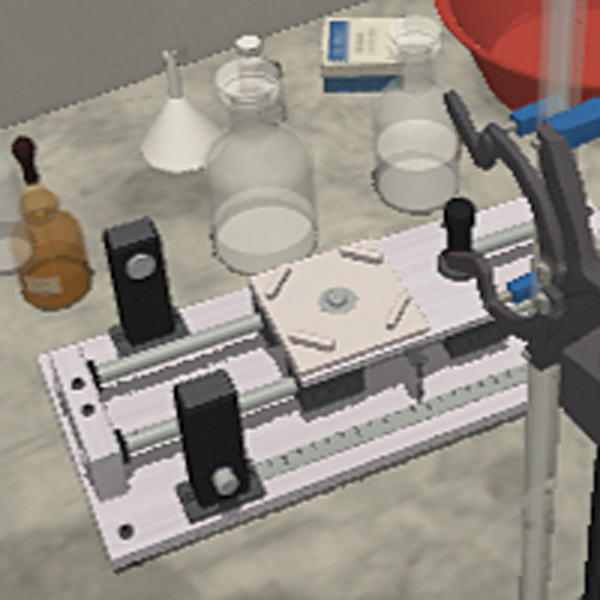

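Run:
```python
from h import *
f=lambda c:((c[0]+.5)/4-.5+145,(c[1]+.5)/4-.5+140)
g=lambda c:((c[0]+.5)/3-.5+120,(c[1]+.5)/3-.5+165)
C=[(200,30),(25,250),(522,627),(692,392)]
for z in(0,12):
    P=np.array([onz("top",*f(c),z)[:2] for c in C]); print(z,P.round(1).tolist())
    print([np.linalg.norm(P[i]-P[(i+1)%4]).round(1) for i in range(4)],P.mean(0))
    m=(P[0]+P[1]-P[2]-P[3]);n=(P[0]+P[3]-P[1]-P[2]);print("yaw of y",np.degrees(np.arctan2(m[1],m[0])),np.degrees(np.arctan2(n[1],n[0])))
# post top, centre 
print("post top-only",onz("top",*f((438,386)),118)); print("post tri",tri(f((438,386)),g((459,207))))
print("nest",onz("top",*f((323,302)),72),tri(f((323,302)),g((338,298))))
print("stopper small",tri(f((648,198)),g((418,30))))
print("small base", onz("top",*f((648,232)),40), "scene base", onz("scene",*g((417,182)),0))
```

```text
0 [[746.8, 212.3], [602.8, 326.1], [356.7, 4.1], [502.7, -106.3]]
[np.float64(183.5), np.float64(405.2), np.float64(183.0), np.float64(401.4)] [552.22362615 109.04235008]
yaw of y 52.5825897266717 -37.701254564806895
12 [[743.6, 209.2], [601.2, 321.7], [357.8, 3.2], [502.2, -106.0]]
[np.float64(181.5), np.float64(400.9), np.float64(181.0), np.float64(397.1)] [551.19176048 107.0365953 ]
yaw of y 52.5825897266717 -37.70125456480689
post top-only [503.7561813   42.11273353 118.        ]
post tri (array([504.67884995,  42.85175502, 114.46488743]), np.float64(1.6305082528721824))
nest [557.88043274 117.04878642  72.        ] (array([557.80315995, 116.97707572,  72.25208933]), np.float64(0.11488586668455132))
stopper small (array([603.23470558, -80.96974675, 151.16242016]), np.float64(3.7756336590747424))
small base [600.78856311 -80.20855848  40.        ] scene base [607.82543741 -85.88859369   0.        ]
```

Run:
```python
from h import *
a=crop("t","pics/top0.png",283,165,333,225,10); b=crop("s","pics/scene0.png",235,160,285,245,7)
h=max(a.shape[0],b.shape[0]);o=np.zeros((h,a.shape[1]+b.shape[1],3),np.uint8);o[:a.shape[0],:a.shape[1]]=a;o[:b.shape[0],a.shape[1]:]=b
cv2.imwrite("pics/c3.png",o[:600,:800]);print(a.shape,b.shape)
```

```text
(600, 500, 3) (595, 350, 3)
```

View pics/c3.png

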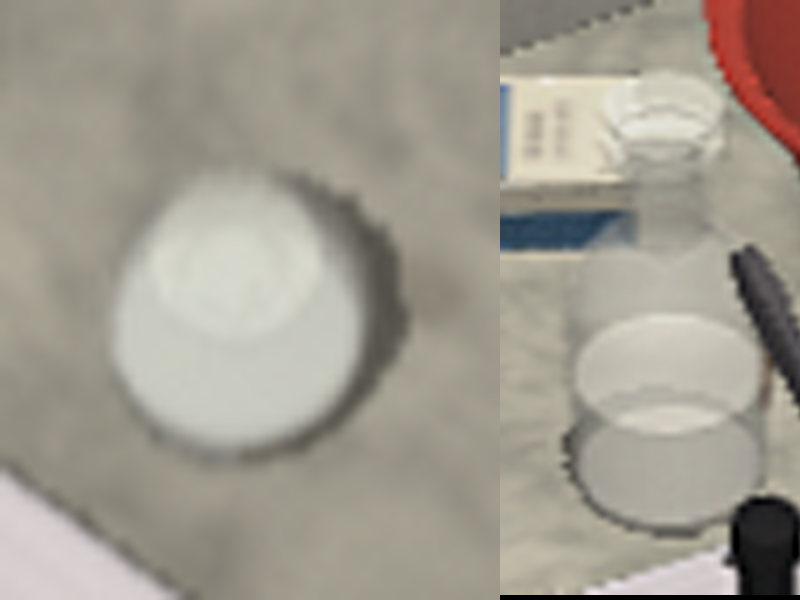

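Run:
```python
from h import *
f=lambda c:((c[0]+.5)/10-.5+283,(c[1]+.5)/10-.5+165)
g=lambda c:((c[0]-500+.5)/7-.5+235,(c[1]+.5)/7-.5+160)
print("stop",onz("top",*f((237,253)),154),onz("scene",*g((664,110)),154),tri(f((237,253)),g((664,110))))
print("base scene",onz("scene",*g((668,472)),0))
# base in top: lower edge (235,460), widths 113..362
for c in [(237,330)]: print("base top z0", onz("top",*f(c),20))
for name,c,z in [("big body",(475,125),20),("big top",(451,77),160)]:
    print(name,onz("top",(c[0]+.5)/4-.5+145,(c[1]+.5)/4-.5+140,z))
for u,v in [(321,167),(265,160),(376,165)]: print("bowl scene rim?",onz("scene",u,v,0),onz("scene",u,v,150))
for u,v in [(337,220),(457,215),(397,162),(397,279)]: print("bowl top",onz("top",u,v,100))
for u,v in [(90,345),(40,350),(150,310)]: print("stand",onz("top",u,v,0),onz("top",u,v,400))
```

```text
stop [602.94175121 -79.35958535 154.        ] [600.17569757 -74.64164652 154.        ] (array([603.21865816, -79.50105419, 150.14558934]), np.float64(0.6702283401399461))
base scene [605.15138542 -80.35530163   0.        ]
base top z0 [603.69032325 -79.32708665  20.        ]
big body [674.88132848  29.01733195  20.        ]
big top [674.52725728  28.69408131 160.        ]
bowl scene rim? [ 570.17609524 -386.36401103    0.        ] [ 491.92024906 -171.99672242  150.        ]
bowl scene rim? [ 726.4570953  -348.36733773    0.        ] [ 617.60487499 -141.43895999  150.        ]
bowl scene rim? [ 435.74973419 -464.98640407    0.        ] [ 383.81160568 -235.22658436  150.        ]
bowl top [ 538.68833848 -149.64259533  100.        ]
bowl top [ 545.02589313 -426.30574503  100.        ]
bowl top [ 672.88373989 -294.27261443  100.        ]
bowl top [ 401.07762837 -282.3723624   100.        ]
stand [242.12621362 473.84005073   0.        ] [319.31201456 275.71761178 400.        ]
stand [231.03472484 602.03547913   0.        ] [312.2115394  357.78490442 400.        ]
stand [326.90038478 322.42461477   0.        ] [373.58217692 178.78548988 400.        ]
```

Run:
```python
from h import *
R={}
for n in M:
    im=cv2.imread(f"pics/{n}0.png");hsv=cv2.cvtColor(im,cv2.COLOR_BGR2HSV)
    m=cv2.inRange(hsv,(100,140,90),(118,255,255))
    k,l,s,c=cv2.connectedComponentsWithStats(m)
    R[n]=[(c[i],s[i,4]) for i in range(1,k) if s[i,4]>8]
    print(n,[(x.round(),a) for x,a in R[n]])
for t,_ in R["top"]:
    for s,_ in R["scene"]:
        p,r=tri(t,s)
        if r<12 and p[2]>30: print(t.round(),s.round(),p.round(),round(r,1))
cv2.imwrite("pics/c4.png",crop("t","pics/top0.png",0,240,200,420,4)[:600])
```

```text
scene [(array([231., 176.]), np.int32(18)), (array([314., 205.]), np.int32(208)), (array([295., 204.]), np.int32(55)), (array([293., 260.]), np.int32(49)), (array([354., 276.]), np.int32(175)), (array([398., 281.]), np.int32(206)), (array([413., 301.]), np.int32(212)), (array([382., 353.]), np.int32(122)), (array([399., 359.]), np.int32(148))]
top [(array([ 77., 331.]), np.int32(37)), (array([ 48., 341.]), np.int32(50)), (array([ 75., 344.]), np.int32(26)), (array([ 38., 359.]), np.int32(44)), (array([ 33., 387.]), np.int32(47)), (array([ 33., 408.]), np.int32(60))]
[ 77. 331.] [295. 204.] [347. 292. 416.] 8.0
[ 77. 331.] [293. 260.] [336. 322. 357.] 4.5
[ 48. 341.] [295. 204.] [336. 322. 441.] 4.2
[ 48. 341.] [293. 260.] [325. 353. 389.] 0.6
[ 75. 344.] [314. 205.] [326. 290. 420.] 3.4
[ 38. 359.] [314. 205.] [312. 329. 453.] 3.2
[ 33. 387.] [354. 276.] [255. 362. 406.] 1.6
[ 33. 408.] [382. 353.] [206. 395. 350.] 1.9
```

View pics/c4.png

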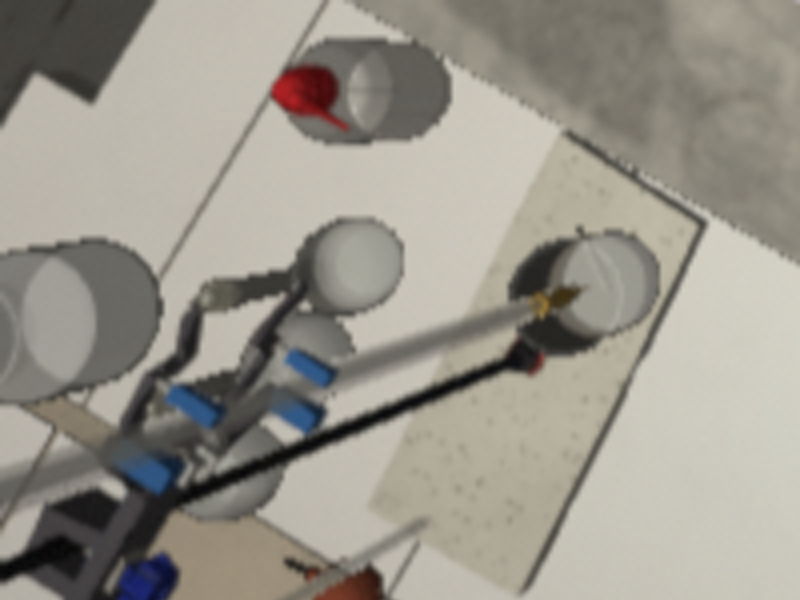

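servo_tool:
  increments:
    - {"xyz": [8, -7.6, 0], "twist": -7}
    - {"xyz": [10, -9.5, 0.5], "twist": -14}
    - {"xyz": [13, -12.4, 0.7], "twist": -21}
    - {"xyz": [16, -15.2, 0.9], "twist": -28}
    - {"xyz": [19, -18.1, 1.1], "twist": -35}
    - {"xyz": [22, -21, 1.2], "twist": -42}
    - {"xyz": [24.7, -23.5, 1.4], "twist": -49}
    - {"xyz": [27.5, -26.2, 1.6], "twist": -56}
    - {"xyz": [30, -28.5, 1.7], "twist": -63}
    - {"xyz": [33, -31.4, 1.9], "twist": -70}
    - {"xyz": [36, -34.3, 2], "twist": -77}
    - {"xyz": [38.5, -36.6, 2.2], "twist": -84}
    - {"xyz": [41, -39, 2.3], "twist": -91}
    - {"xyz": [43.5, -41.4, 2.5], "twist": -98}
    - {"xyz": [45.5, -43.3, 2.6], "twist": -105}
    - {"xyz": [47.5, -45.2, 2.7], "twist": -112}
    - {"xyz": [49, -46.6, 2.8], "twist": -119}
    - {"xyz": [49.5, -47.1, 2.8], "twist": -125.8}
    - {"xyz": [49.5, -47.1, 2.8], "twist": -125.8}
    - {"xyz": [49.5, -47.1, 2.8], "twist": -125.8}
  hand: -0.06
  grip_force: 20

```text
time: 1.77
tool_pos: [503.6, 42.0, 224.7]
eef_rot: [-0.001, 0.323, 0.946, -0.0]
force: [0.6, -0.6, -0.5]
opening: 40.4
```

```bash
cat >> h.py <<'E'
from scipy.spatial.transform import Rotation as Ro
def delta(p):
    s=ctrl.state();q=s["eef_rot"];R=Ro.from_quat([q[1],q[2],q[3],q[0]])
    return (R.inv().apply(np.array(p,float)-s["tool_pos"])/10).round(2)
def snap(tag,boxes):
    for n,b,k in boxes:
        im=ctrl.read_camera(n);cv2.imwrite(f"pics/{n}_{tag}_full.png",im[:,:,::-1])
        x0,y0,x1,y1=b;cv2.imwrite(f"pics/{n}_{tag}.png",cv2.resize(im[y0:y1,x0:x1,::-1],None,fx=k,fy=k,interpolation=cv2.INTER_CUBIC))
E
python3 - <<'E'
from h import *
snap("a",[("top",(160,130,340,300),4),("scene",(120,100,400,320),2.5)])
print(delta([503.8,42.6,106]), proj("top",[503.8,42.6,118]),proj("scene",[503.8,42.6,118]))
E
```

```text
[ 0.06  0.14 11.9 ] [253.91311279 236.10963094] [273.52274467 232.43008261]
```

View pics/scene_a.png

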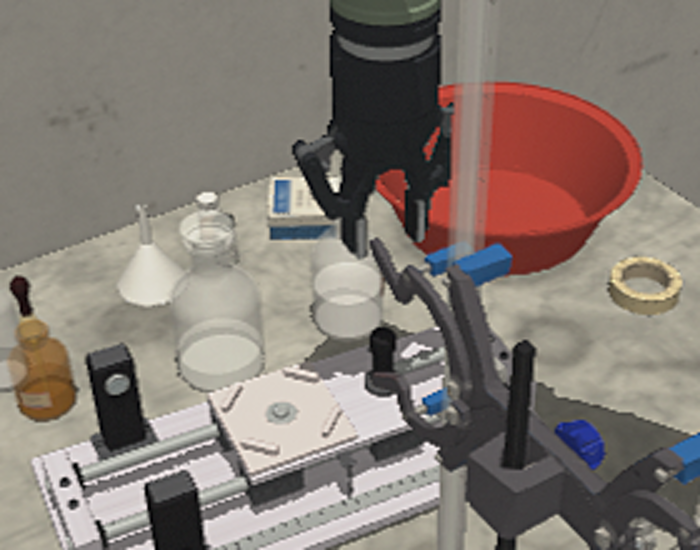

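The scene view shows the gripper over the push post, which is at crop (382,335), with the jaws spread along the rail. I'll descend part way first.

servo_tool:
  increments:
    - {"xyz": [0, 0.1, 2]}
    - {"xyz": [0, 0.1, 4]}
    - {"xyz": [0, 0.1, 6]}
    - {"xyz": [0, 0.1, 7]}
    - {"xyz": [0, 0.1, 8]}
    - {"xyz": [0, 0.1, 8]}
    - {"xyz": [0, 0.1, 8]}

```text
invalid input
```

Run:
```python
from h import *
snap("b",[("scene",(220,150,340,280),5)])
print(delta([503.8,42.6,106]))
```

```text
[ 0.08  0.15 11.91]
```

View pics/scene_b.png

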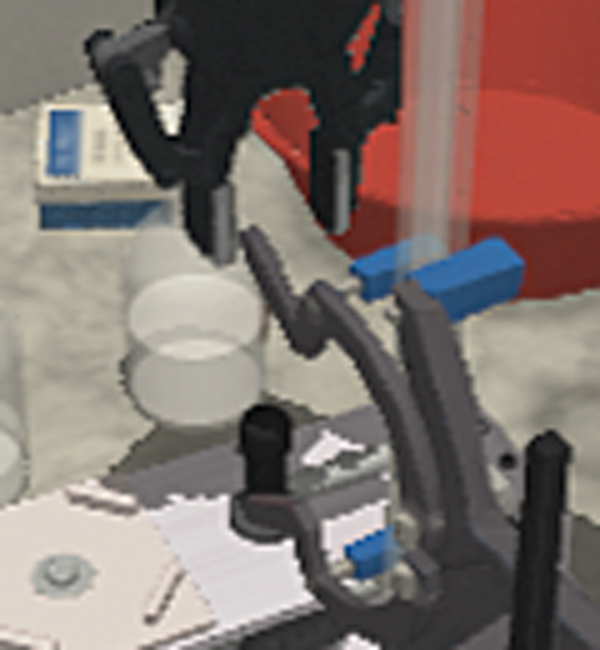

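The move was refused because the twist was left out, so the view hasn't changed: the post knob is at crop (265,430), below the jaws. I'll resend with twist.

servo_tool:
  increments:
    - {"xyz": [0, 0.1, 2], "twist": 0}
    - {"xyz": [0, 0.1, 4], "twist": 0}
    - {"xyz": [0, 0.1, 6], "twist": 0}
    - {"xyz": [0, 0.1, 7], "twist": 0}
    - {"xyz": [0, 0.1, 8], "twist": 0}
    - {"xyz": [0, 0.1, 8], "twist": 0}
    - {"xyz": [0, 0.1, 8], "twist": 0}

```text
time: 2.5
tool_pos: [504.7, 42.2, 145.4]
eef_rot: [-0.0, 0.323, 0.947, -0.0]
force: [-0.6, 0.5, 0.7]
opening: 40.1
```

Run:
```python
from h import *
snap("b2",[("scene",(220,150,340,280),5)])
print(delta([503.8,42.6,106]))
```

```text
[ 0.15 -0.07  4.01]
```

View pics/scene_b2.png

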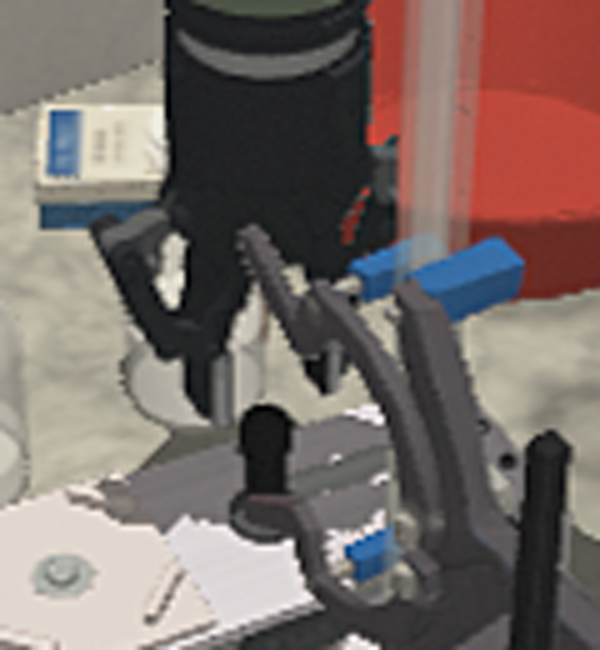

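The jaw tips, at crop (210,420) and (330,390), straddle the knob at (265,430). I'll go down the last 4 cm.

servo_tool:
  increments:
    - {"xyz": [0.1, 0, 1], "twist": 0}
    - {"xyz": [0.1, 0, 2], "twist": 0}
    - {"xyz": [0.1, 0, 3], "twist": 0}
    - {"xyz": [0.1, 0, 4], "twist": 0}
    - {"xyz": [0.1, 0, 4], "twist": 0}
    - {"xyz": [0.1, 0, 4], "twist": 0}

```text
time: 3.05
tool_pos: [502.9, 43.3, 104.0]
eef_rot: [-0.001, 0.322, 0.947, -0.0]
force: [0.8, 0.1, 1.1]
opening: 40.2
```

Run:
```python
from h import *
snap("b3",[("scene",(220,150,340,280),5)])
s=ctrl.state();print(s["force"],s["tool_pos"])
```

```text
[-0.95141654  0.07066192  0.48408686] [503.58546209  43.26131534 104.7206915 ]
```

View pics/scene_b3.png

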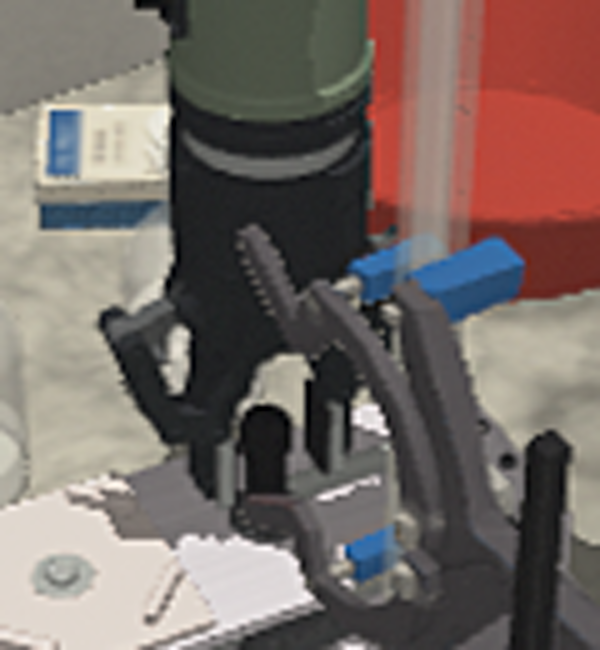

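The post (265,450) stands between the pads and nothing is touching. I'll push towards the measuring end at about 35 mm/s.

servo_tool:
  increments:
    - {"xyz": [0, 0.3, 0], "twist": 0}
    - {"xyz": [0, 0.6, 0], "twist": 0}
    - {"xyz": [0, 0.9, 0], "twist": 0}
    - {"xyz": [0, 1.2, 0], "twist": 0}
    - {"xyz": [0, 1.5, 0], "twist": 0}
    - {"xyz": [0, 1.8, 0], "twist": 0}
    - {"xyz": [0, 2.1, 0], "twist": 0}
    - {"xyz": [0, 2.4, 0], "twist": 0}
    - {"xyz": [0, 2.7, 0], "twist": 0}
    - {"xyz": [0, 3.0, 0], "twist": 0}
    - {"xyz": [0, 3.3, 0], "twist": 0}
    - {"xyz": [0, 3.6, 0], "twist": 0}
    - {"xyz": [0, 3.9, 0], "twist": 0}
    - {"xyz": [0, 4.2, 0], "twist": 0}
    - {"xyz": [0, 4.5, 0], "twist": 0}
    - {"xyz": [0, 4.8, 0], "twist": 0}
    - {"xyz": [0, 5.1, 0], "twist": 0}
    - {"xyz": [0, 5.4, 0], "twist": 0}
    - {"xyz": [0, 5.7, 0], "twist": 0}
    - {"xyz": [0, 6.0, 0], "twist": 0}

```text
time: 4.77
tool_pos: [540.6, 91.0, 105.3]
eef_rot: [-0.0, 0.322, 0.947, -0.0]
force: [-1.5, -2.9, 1.9]
opening: 40.1
```

Run:
```python
from h import *
snap("c",[("top",(160,130,340,300),4),("scene",(120,130,340,330),3)])
s=ctrl.state();print(s["force"],s["tool_pos"])
```

```text
[ 0.29242701 -0.225245    0.02597894] [540.85713066  91.47875461 105.19500277]
```

View pics/scene_c.png

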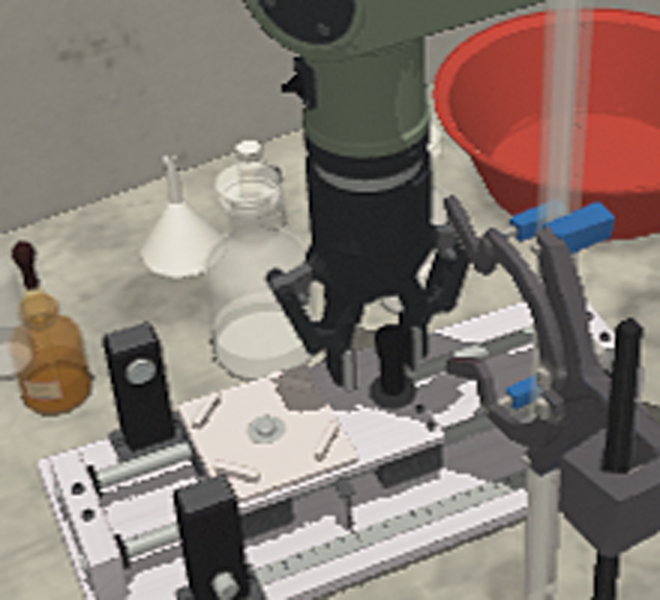

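The carriage is following: the nest has moved to crop (265,430) towards the sensor posts. I'll continue.

servo_tool:
  increments:
    - {"xyz": [0, 0.3, 0], "twist": 0}
    - {"xyz": [0, 0.6, 0], "twist": 0}
    - {"xyz": [0, 0.9, 0], "twist": 0}
    - {"xyz": [0, 1.2, 0], "twist": 0}
    - {"xyz": [0, 1.5, 0], "twist": 0}
    - {"xyz": [0, 1.8, 0], "twist": 0}
    - {"xyz": [0, 2.1, 0], "twist": 0}
    - {"xyz": [0, 2.4, 0], "twist": 0}
    - {"xyz": [0, 2.7, 0], "twist": 0}
    - {"xyz": [0, 3.0, 0], "twist": 0}
    - {"xyz": [0, 3.3, 0], "twist": 0}
    - {"xyz": [0, 3.6, 0], "twist": 0}
    - {"xyz": [0, 3.9, 0], "twist": 0}
    - {"xyz": [0, 4.2, 0], "twist": 0}
    - {"xyz": [0, 4.5, 0], "twist": 0}
    - {"xyz": [0, 4.8, 0], "twist": 0}
    - {"xyz": [0, 5.0, 0], "twist": 0}
    - {"xyz": [0, 5.2, 0], "twist": 0}
    - {"xyz": [0, 5.4, 0], "twist": 0}

```text
time: 6.45
tool_pos: [573.4, 133.7, 105.1]
eef_rot: [-0.0, 0.322, 0.947, -0.0]
force: [-2.6, -1.1, -1.3]
opening: 40.2
```

servo_tool:
  increments:
    - {"xyz": [0, 0.2, 0], "twist": 0}
    - {"xyz": [0, 0.4, 0], "twist": 0}
    - {"xyz": [0, 0.6, 0], "twist": 0}
    - {"xyz": [0, 0.8, 0], "twist": 0}

```text
time: 6.78
tool_pos: [578.4, 140.0, 105.2]
eef_rot: [-0.0, 0.322, 0.947, -0.0]
force: [-2.6, -1.8, -1.2]
opening: 40.3
```

Run:
```python
from h import *
snap("d",[("top",(160,130,340,300),4),("scene",(120,130,340,330),3)])
s=ctrl.state();print(s["force"],s["tool_pos"])
```

```text
[-1.59519454 -1.14403641 -0.60925012] [578.93924891 140.10194581 105.44654598]
```

View pics/scene_d.png

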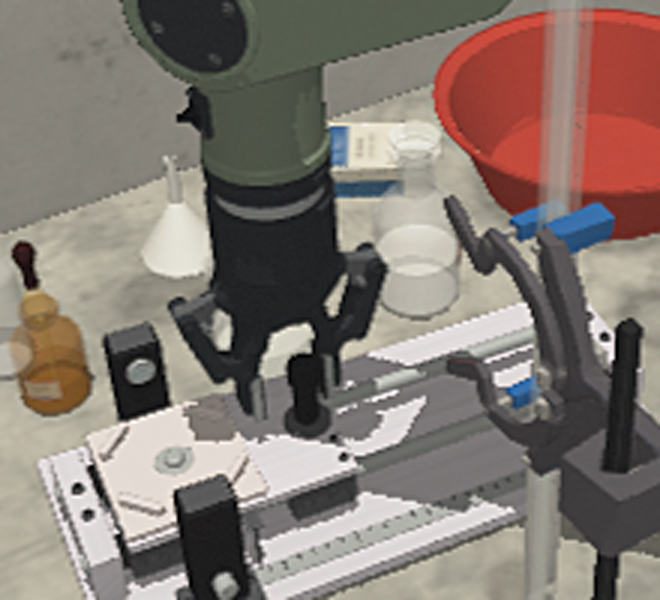

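View pics/top_d.png

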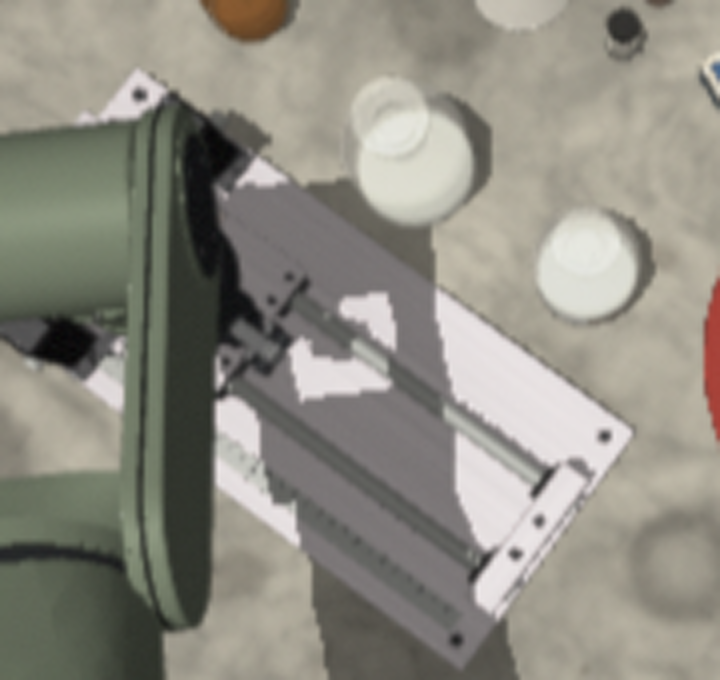

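The carriage is nearly at the end: nest at crop (175,457) between the sensor posts, no hard contact yet (drag only). I'll creep on.

servo_tool:
  increments:
    - {"xyz": [0, 0.1, 0], "twist": 0}
    - {"xyz": [0, 0.2, 0], "twist": 0}
    - {"xyz": [0, 0.3, 0], "twist": 0}
    - {"xyz": [0, 0.3, 0], "twist": 0}

```text
time: 7.22
tool_pos: [579.2, 140.5, 105.3]
eef_rot: [-0.001, 0.322, 0.947, -0.002]
force: [-5.2, -7.2, 2.6]
opening: 40.0
```

servo_tool:
  increments:
    - {"xyz": [0, 0.1, 0], "twist": 0}
    - {"xyz": [0, 0.2, 0], "twist": 0}
    - {"xyz": [0, 0.3, 0], "twist": 0}
    - {"xyz": [0, 0.3, 0], "twist": 0}

```text
time: 7.55
tool_pos: [579.3, 140.7, 105.1]
eef_rot: [-0.002, 0.322, 0.947, -0.005]
force: [-10.2, -11.6, 6.9]
opening: 40.0
```

Run:
```python
from h import *
snap("e",[("scene",(130,230,260,340),6)])
im=ctrl.read_camera("top");cv2.imwrite("pics/top_e.png",im[:,:,::-1])
s=ctrl.state();print(s["force"],s["tool_pos"],s["joints"])
```

```text
[-10.91155656 -13.12972251   7.19528547] [579.28944169 140.63738144 105.05649393] [ 0.09646301  0.41267312  1.60427294 -0.00754828  1.13293487 -0.81545414]
```

View pics/scene_e.png

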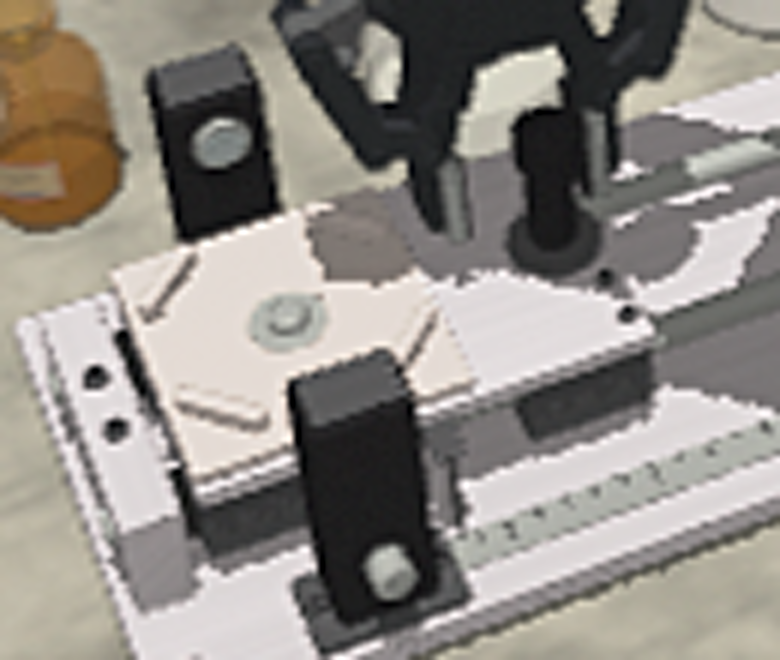

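View pics/top_e.png

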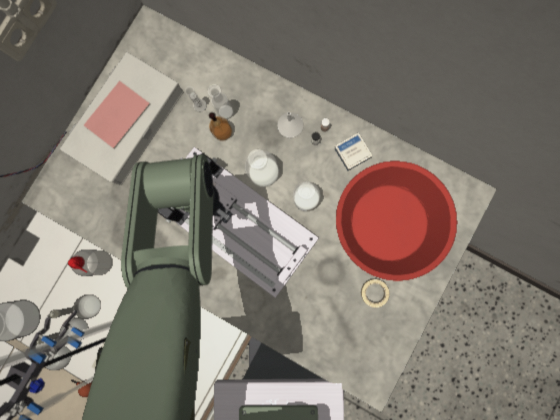

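The carriage has closed up to the end block, with the force rising to about 17 N and the tool stalled, so it is at the stops. Arm clear of the stand in the top view. I'll push back the other way.

servo_tool:
  increments:
    - {"xyz": [0, -0.3, 0], "twist": 0}
    - {"xyz": [0, -0.6, 0], "twist": 0}
    - {"xyz": [0, -0.9, 0], "twist": 0}
    - {"xyz": [0, -1.2, 0], "twist": 0}
    - {"xyz": [0, -1.5, 0], "twist": 0}
    - {"xyz": [0, -1.8, 0], "twist": 0}
    - {"xyz": [0, -2.1, 0], "twist": 0}
    - {"xyz": [0, -2.4, 0], "twist": 0}
    - {"xyz": [0, -2.7, 0], "twist": 0}
    - {"xyz": [0, -3.0, 0], "twist": 0}
    - {"xyz": [0, -3.3, 0], "twist": 0}
    - {"xyz": [0, -3.6, 0], "twist": 0}
    - {"xyz": [0, -3.9, 0], "twist": 0}
    - {"xyz": [0, -4.2, 0], "twist": 0}
    - {"xyz": [0, -4.5, 0], "twist": 0}
    - {"xyz": [0, -4.8, 0], "twist": 0}
    - {"xyz": [0, -5.1, 0], "twist": 0}
    - {"xyz": [0, -5.4, 0], "twist": 0}
    - {"xyz": [0, -5.7, 0], "twist": 0}
    - {"xyz": [0, -6.0, 0], "twist": 0}

```text
time: 9.32
tool_pos: [545.4, 96.7, 105.4]
eef_rot: [0.0, 0.322, 0.947, 0.0]
force: [1.3, 1.5, -0.4]
opening: 40.3
```

Run:
```python
from h import *
C=np.array([551.4,107.3]);e=np.array([np.cos(np.radians(52.4)),np.sin(np.radians(52.4))]);n=np.array([e[1],-e[0]])
p=onz("scene",130+288/6,230+320/6,72)[:2]-C;print("nest at end: y",p@e,"x",p@n)
t=ctrl.state()["tool_pos"][:2]-C;print(t@e,t@n)
```

```text
nest at end: y 123.6100760848022 x -3.7422478650757003
-12.030169186552088 1.6745220081863417
```

The nest measured at y = 124 mm against 125 expected, so the measuring-end stop is confirmed. I'll continue back.

servo_tool:
  increments:
    - {"xyz": [0, -0.3, 0], "twist": 0}
    - {"xyz": [0, -0.6, 0], "twist": 0}
    - {"xyz": [0, -0.9, 0], "twist": 0}
    - {"xyz": [0, -1.2, 0], "twist": 0}
    - {"xyz": [0, -1.5, 0], "twist": 0}
    - {"xyz": [0, -1.8, 0], "twist": 0}
    - {"xyz": [0, -2.1, 0], "twist": 0}
    - {"xyz": [0, -2.4, 0], "twist": 0}
    - {"xyz": [0, -2.7, 0], "twist": 0}
    - {"xyz": [0, -3.0, 0], "twist": 0}
    - {"xyz": [0, -3.3, 0], "twist": 0}
    - {"xyz": [0, -3.6, 0], "twist": 0}
    - {"xyz": [0, -3.9, 0], "twist": 0}
    - {"xyz": [0, -4.2, 0], "twist": 0}
    - {"xyz": [0, -4.5, 0], "twist": 0}
    - {"xyz": [0, -4.8, 0], "twist": 0}
    - {"xyz": [0, -5.1, 0], "twist": 0}
    - {"xyz": [0, -5.4, 0], "twist": 0}
    - {"xyz": [0, -5.7, 0], "twist": 0}
    - {"xyz": [0, -6.0, 0], "twist": 0}

```text
time: 10.98
tool_pos: [508.6, 49.3, 105.3]
eef_rot: [0.0, 0.322, 0.947, 0.0]
force: [3.3, -0.1, 1.0]
opening: 40.1
```

servo_tool:
  increments:
    - {"xyz": [0, -0.3, 0], "twist": 0}
    - {"xyz": [0, -0.6, 0], "twist": 0}
    - {"xyz": [0, -0.9, 0], "twist": 0}
    - {"xyz": [0, -1.2, 0], "twist": 0}
    - {"xyz": [0, -1.5, 0], "twist": 0}
    - {"xyz": [0, -1.8, 0], "twist": 0}
    - {"xyz": [0, -2.1, 0], "twist": 0}
    - {"xyz": [0, -2.4, 0], "twist": 0}
    - {"xyz": [0, -2.7, 0], "twist": 0}
    - {"xyz": [0, -3.0, 0], "twist": 0}
    - {"xyz": [0, -3.3, 0], "twist": 0}
    - {"xyz": [0, -3.6, 0], "twist": 0}
    - {"xyz": [0, -3.9, 0], "twist": 0}
    - {"xyz": [0, -4.2, 0], "twist": 0}
    - {"xyz": [0, -4.5, 0], "twist": 0}
    - {"xyz": [0, -4.8, 0], "twist": 0}
    - {"xyz": [0, -5.1, 0], "twist": 0}
    - {"xyz": [0, -5.4, 0], "twist": 0}
    - {"xyz": [0, -5.7, 0], "twist": 0}
    - {"xyz": [0, -6.0, 0], "twist": 0}

```text
time: 12.65
tool_pos: [471.9, 1.8, 105.2]
eef_rot: [-0.0, 0.322, 0.947, 0.0]
force: [3.7, 1.0, -0.0]
opening: 40.0
```

Run:
```python
from h import *
snap("f",[("scene",(130,180,330,340),4)])
C=np.array([551.4,107.3]);e=np.array([np.cos(np.radians(52.4)),np.sin(np.radians(52.4))]);n=np.array([e[1],-e[0]])
t=ctrl.state()["tool_pos"][:2]-C;print(t@e,t@n,ctrl.state()["force"])
```

```text
-132.7507965970459 1.055758396139004 [1.87057728 0.17664342 0.16071863]
```

View pics/scene_f.png

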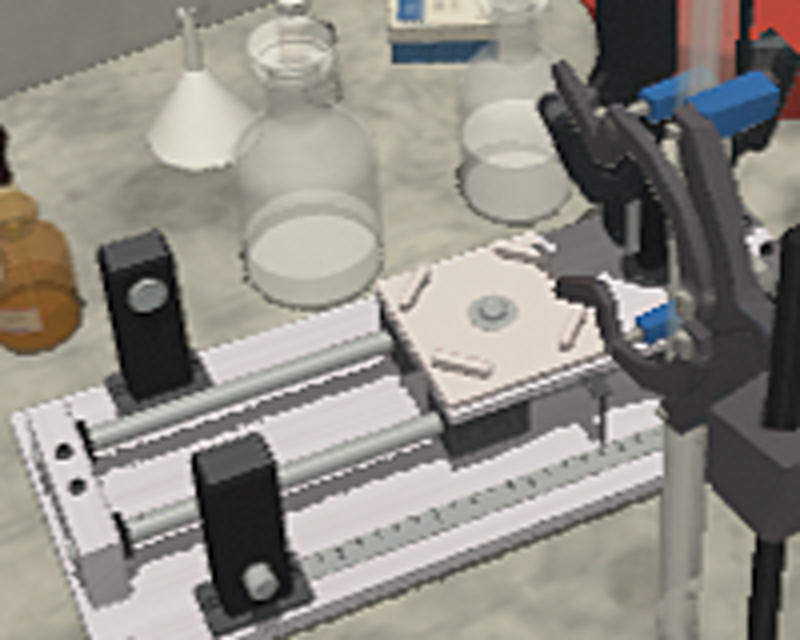

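Carriage well back: nest at crop (493,310), about 30 mm still to go. I'll go on slowly.

servo_tool:
  increments:
    - {"xyz": [0, -0.3, 0], "twist": 0}
    - {"xyz": [0, -0.6, 0], "twist": 0}
    - {"xyz": [0, -0.9, 0], "twist": 0}
    - {"xyz": [0, -1.2, 0], "twist": 0}
    - {"xyz": [0, -1.5, 0], "twist": 0}
    - {"xyz": [0, -1.8, 0], "twist": 0}
    - {"xyz": [0, -2.0, 0], "twist": 0}
    - {"xyz": [0, -2.2, 0], "twist": 0}
    - {"xyz": [0, -2.4, 0], "twist": 0}
    - {"xyz": [0, -2.6, 0], "twist": 0}

```text
time: 13.53
tool_pos: [456.0, -18.7, 105.1]
eef_rot: [-0.0, 0.322, 0.947, 0.0]
force: [2.4, 1.7, -1.4]
opening: 40.4
```

servo_tool:
  increments:
    - {"xyz": [0, -0.1, 0], "twist": 0}
    - {"xyz": [0, -0.2, 0], "twist": 0}
    - {"xyz": [0, -0.3, 0], "twist": 0}
    - {"xyz": [0, -0.4, 0], "twist": 0}
    - {"xyz": [0, -0.5, 0], "twist": 0}
    - {"xyz": [0, -0.5, 0], "twist": 0}

```text
time: 14.03
tool_pos: [452.9, -22.7, 105.2]
eef_rot: [-0.0, 0.322, 0.947, -0.0]
force: [1.2, 1.2, -1.2]
opening: 40.6
```

servo_tool:
  increments:
    - {"xyz": [0, -0.1, 0], "twist": 0}
    - {"xyz": [0, -0.2, 0], "twist": 0}
    - {"xyz": [0, -0.3, 0], "twist": 0}
    - {"xyz": [0, -0.4, 0], "twist": 0}
    - {"xyz": [0, -0.4, 0], "twist": 0}

```text
time: 14.45
tool_pos: [451.5, -24.6, 105.1]
eef_rot: [0.001, 0.323, 0.947, 0.002]
force: [5.2, 7.3, -5.5]
opening: 40.5
```

servo_tool:
  increments:
    - {"xyz": [0, -0.1, 0], "twist": 0}
    - {"xyz": [0, -0.2, 0], "twist": 0}
    - {"xyz": [0, -0.3, 0], "twist": 0}
    - {"xyz": [0, -0.3, 0], "twist": 0}

```text
time: 14.78
tool_pos: [451.3, -24.8, 105.1]
eef_rot: [0.002, 0.323, 0.946, 0.005]
force: [11.3, 15.6, -10.3]
opening: 39.9
```

The stop has been reached, with force rising to 20 N, the tool stalled and 209 mm of tool travel against 190 + about 19 slack expected. I'll back off to centre and lift.

servo_tool:
  increments:
    - {"xyz": [0, 0.5, 0], "twist": 0}
    - {"xyz": [0, 1.0, 0], "twist": 0}
    - {"xyz": [0, 1.35, 0], "twist": 0}
    - {"xyz": [0, 1.35, 0], "twist": 0}
    - {"xyz": [0, 1.35, -1], "twist": 0}
    - {"xyz": [0, 1.35, -3], "twist": 0}
    - {"xyz": [0, 1.35, -6], "twist": 0}
    - {"xyz": [0, 1.35, -9], "twist": 0}
    - {"xyz": [0, 1.35, -12], "twist": 0}
    - {"xyz": [0, 1.35, -14], "twist": 0}
    - {"xyz": [0, 1.35, -14], "twist": 0}
  hand: 1

```text
time: 15.7
tool_pos: [460.3, -18.5, 251.7]
eef_rot: [0.006, 0.322, 0.947, 0.0]
force: [0.3, -0.8, 0.2]
opening: 85.3
```

servo_tool:
  increments:
    - {"xyz": [0, 0, 0], "twist": 0}
    - {"xyz": [0, 0, 0], "twist": 0}

```text
time: 15.87
tool_pos: [456.5, -17.5, 244.8]
eef_rot: [-0.001, 0.322, 0.947, -0.0]
force: [0.8, -0.1, -0.4]
opening: 85.3
```

Run:
```python
from h import *
snap("g",[("scene",(180,150,380,310),4),("top",(180,140,360,300),4)])
print(ctrl.state()["tool_pos"],ctrl.state()["eef_rot"])
```

```text
[455.95994072 -17.30929581 243.68926793] [-1.73788190e-03  3.22341278e-01  9.46621901e-01 -2.37716571e-04]
```

View pics/scene_g.png

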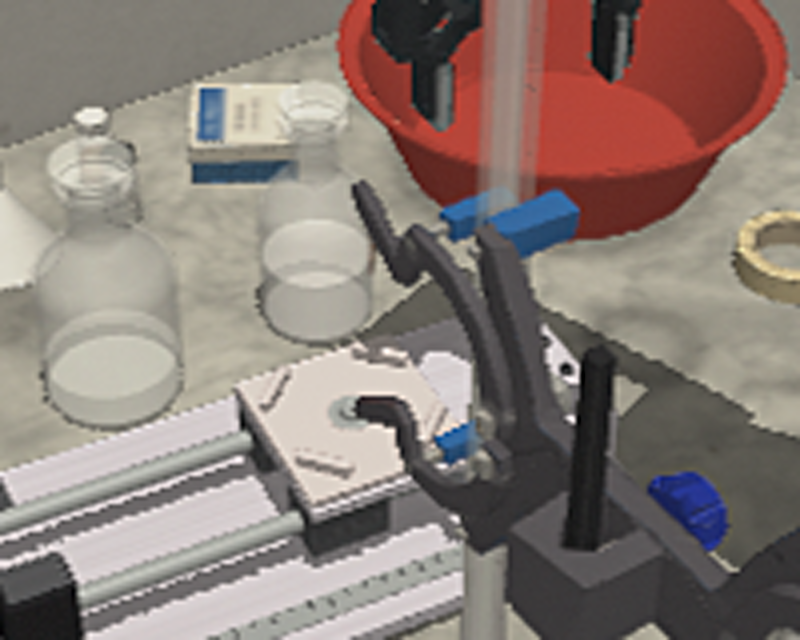

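View pics/top_g.png

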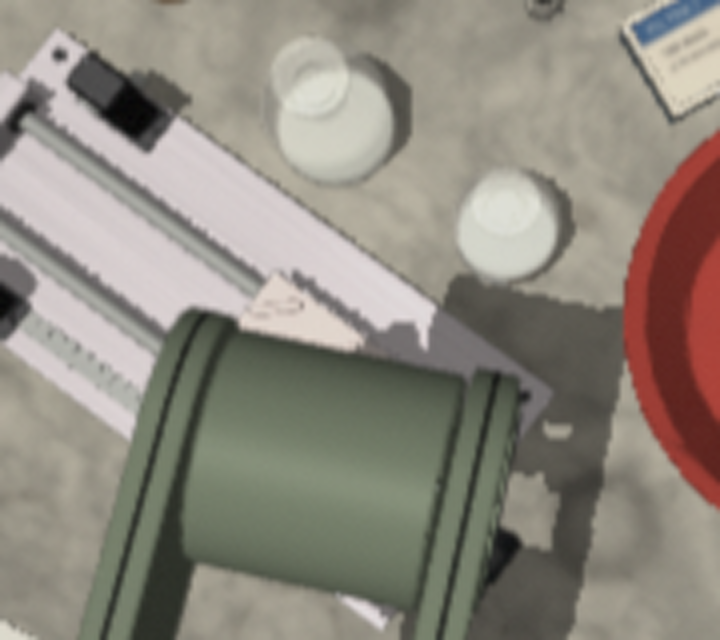

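The scene view shows the nest pin about (349,408), the carriage at the loading end, and the gripper clear above. I'll move over the sample bottle, turning the jaws 90°.

servo_tool:
  increments:
    - {"xyz": [-1.2, 0.3, 0], "twist": 7}
    - {"xyz": [-2.4, 0.6, 0], "twist": 14}
    - {"xyz": [-3.6, 0.9, 0], "twist": 21}
    - {"xyz": [-4.8, 1.2, 0], "twist": 28}
    - {"xyz": [-6, 1.5, 0], "twist": 35}
    - {"xyz": [-7.2, 1.8, 0], "twist": 42}
    - {"xyz": [-8.4, 2.1, 0], "twist": 49}
    - {"xyz": [-9.6, 2.5, 0], "twist": 56}
    - {"xyz": [-10.8, 2.8, 0], "twist": 63}
    - {"xyz": [-12, 3.1, 0], "twist": 70}
    - {"xyz": [-13.2, 3.5, 0], "twist": 77}
    - {"xyz": [-14.4, 3.8, 0], "twist": 84}
    - {"xyz": [-15.4, 4.0, 0], "twist": 90}
    - {"xyz": [-15.4, 4.0, 0], "twist": 90}
    - {"xyz": [-15.4, 4.0, 0], "twist": 90}

```text
time: 17.22
tool_pos: [602.8, -79.6, 243.4]
eef_rot: [-0.001, 0.897, 0.443, -0.001]
force: [-0.8, 0.7, -0.2]
opening: 85.1
```

Run:
```python
from h import *
snap("h",[("scene",(180,100,380,260),4),("top",(180,140,360,300),4)])
print(ctrl.state()["tool_pos"],delta([603.2,-79.6,139]))
```

```text
[602.61521915 -79.29350579 244.09220735] [ 0.02  0.09 10.51]
```

View pics/scene_h.png

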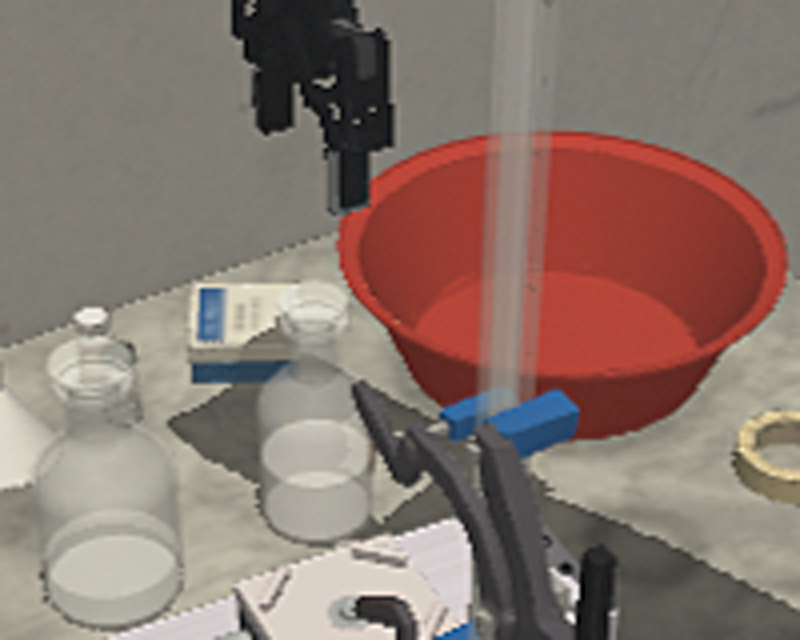

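View pics/top_h.png

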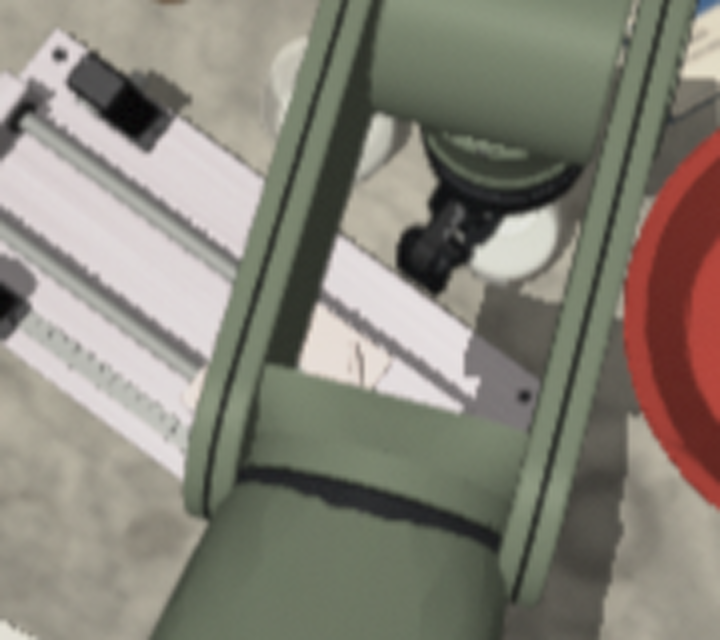

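The gripper is above the bottle: stopper at scene crop (315,300), fingers straddling in the top view. I'll go down.

servo_tool:
  increments:
    - {"xyz": [0, 0.1, 2], "twist": 0}
    - {"xyz": [0, 0.1, 4], "twist": 0}
    - {"xyz": [0, 0.1, 5.5], "twist": 0}
    - {"xyz": [0, 0.1, 7], "twist": 0}
    - {"xyz": [0, 0.1, 8.5], "twist": 0}
    - {"xyz": [0, 0.1, 9.5], "twist": 0}
    - {"xyz": [0, 0.1, 10.4], "twist": 0}
    - {"xyz": [0, 0.1, 10.4], "twist": 0}
    - {"xyz": [0, 0.1, 10.4], "twist": 0}

```text
time: 18.07
tool_pos: [604.1, -80.1, 141.1]
eef_rot: [-0.0, 0.897, 0.442, -0.0]
force: [-0.0, 0.6, -0.5]
opening: 85.2
```

Run:
```python
from h import *
snap("i",[("scene",(210,120,310,240),5)])
print(ctrl.state()["tool_pos"],delta([603.2,-79.6,139]),ctrl.state()["force"])
```

```text
[604.79021968 -80.3566897  141.92713694] [-0.04 -0.17  0.29] [ 0.34100518 -0.39485923 -0.28045658]
```

View pics/scene_i.png

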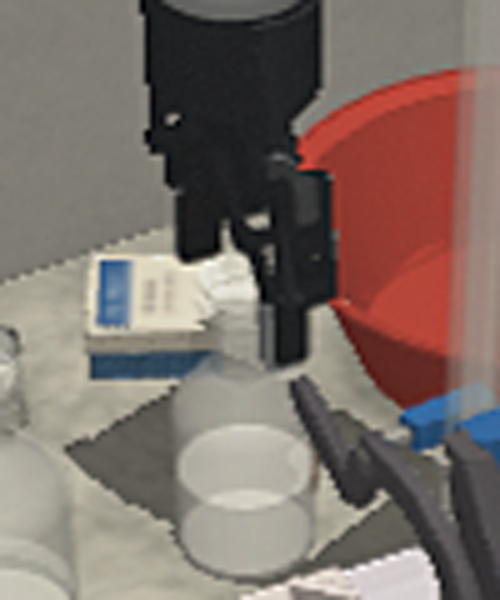

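The neck, at crop (238,300), lies between the fingers at (200,240) and (285,340). I'll close gently.

servo_tool:
  increments:
    - {"xyz": [0, 0, 0.1], "twist": 0}
    - {"xyz": [0, 0, 0.1], "twist": 0}
    - {"xyz": [0, 0, 0.1], "twist": 0}
    - {"xyz": [0, 0, 0.1], "twist": 0}
    - {"xyz": [0, 0, 0.1], "twist": 0}
    - {"xyz": [0, 0, 0.1], "twist": 0}
    - {"xyz": [0, 0, 0.1], "twist": 0}
    - {"xyz": [0, 0, 0.1], "twist": 0}
    - {"xyz": [0, 0, 0.1], "twist": 0}
    - {"xyz": [0, 0, 0.1], "twist": 0}
    - {"xyz": [0, 0, 0.1], "twist": 0}
    - {"xyz": [0, 0, 0.1], "twist": 0}
  hand: -1
  grip_force: 40

```text
time: 19.12
tool_pos: [604.7, -80.1, 141.4]
eef_rot: [0.0, 0.897, 0.442, 0.0]
force: [-1.9, 1.1, 5.9]
opening: 42.8
```

servo_tool:
  increments:
    - {"xyz": [0, 0, 0], "twist": 0}
    - {"xyz": [0, 0, 0], "twist": 0}
    - {"xyz": [0, 0, 0], "twist": 0}
    - {"xyz": [0, 0, 0], "twist": 0}

```text
time: 19.45
tool_pos: [604.7, -80.1, 141.4]
eef_rot: [0.0, 0.897, 0.442, 0.0]
force: [-2.9, 1.2, 6.4]
opening: 42.8
```

Run:
```python
from h import *
snap("j",[("scene",(210,120,310,240),5)])
s=ctrl.state();print(s["tool_pos"],s["force"],s["opening"])
```

```text
[604.71163366 -80.06491298 141.44503107] [-2.4237658   1.78058986  5.39391353] 42.38573381903939
```

View pics/scene_j.png

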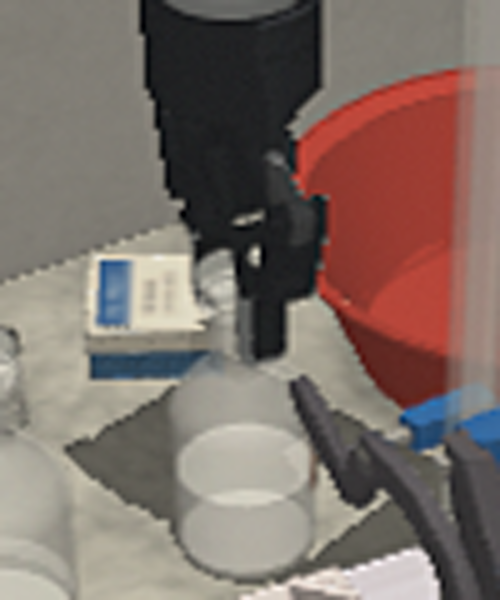

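The fingers have closed on the neck at crop (220,290) with an opening of 42 mm, a bit more than the 38 expected, and the bottle is leaning slightly. I'll lift 2 cm and check how it hangs.

servo_tool:
  increments:
    - {"xyz": [0, 0, -0.3], "twist": 0}
    - {"xyz": [0, 0, -0.7], "twist": 0}
    - {"xyz": [0, 0, -1.2], "twist": 0}
    - {"xyz": [0, 0, -1.7], "twist": 0}
    - {"xyz": [0, 0, -2], "twist": 0}
    - {"xyz": [0, 0, -2], "twist": 0}
    - {"xyz": [0, 0, -2], "twist": 0}

```text
time: 20.08
tool_pos: [604.6, -80.4, 160.6]
eef_rot: [0.0, 0.897, 0.442, 0.0]
force: [0.1, -0.2, -3.8]
opening: 42.6
```

Run:
```python
from h import *
snap("k",[("scene",(210,110,310,230),5),("top",(240,140,340,240),6)])
s=ctrl.state();print(s["tool_pos"],s["force"],s["ft_torque"],s["opening"])
```

```text
[604.19993458 -80.26129913 159.99645693] [ 0.78901973 -0.2147007  -4.01801972] [ 0.03686222 -0.05705085  0.03235396] 42.44628277923693
```

View pics/scene_k.png

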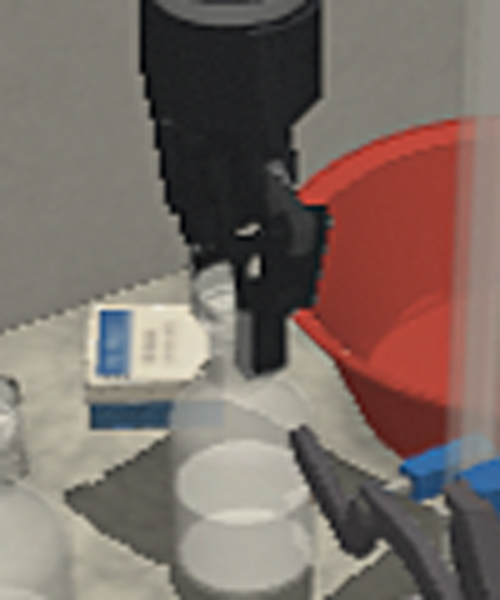

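View pics/top_k.png

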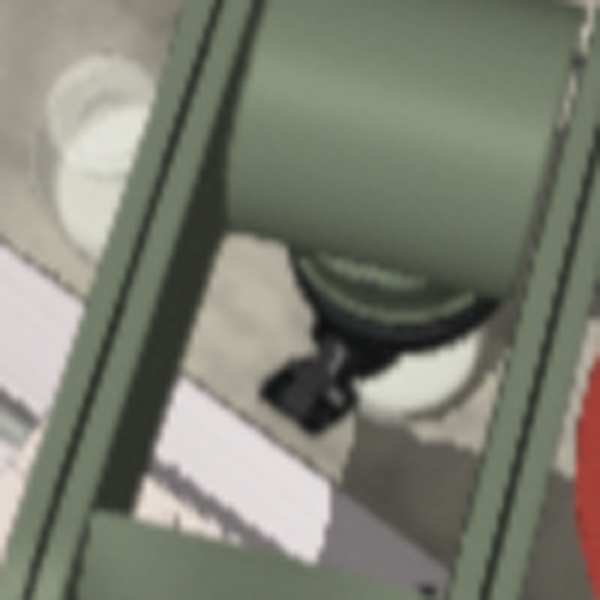

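Bottle held, about 0.4 kg. I'll lift it to clear everything and measure the nest position.

servo_tool:
  increments:
    - {"xyz": [0, 0, -1.5], "twist": 0}
    - {"xyz": [0, 0, -3], "twist": 0}
    - {"xyz": [0, 0, -4.5], "twist": 0}
    - {"xyz": [0, 0, -6], "twist": 0}
    - {"xyz": [0, 0, -7.5], "twist": 0}
    - {"xyz": [0, 0, -8.5], "twist": 0}
    - {"xyz": [0, 0, -9.5], "twist": 0}
    - {"xyz": [0, 0, -9.5], "twist": 0}
    - {"xyz": [0, 0, -9.5], "twist": 0}

```text
time: 20.93
tool_pos: [604.6, -80.3, 255.5]
eef_rot: [0.0, 0.897, 0.442, 0.0]
force: [0.6, 0.2, -4.4]
opening: 42.2
```

Run:
```python
from h import *
snap("l",[("scene",(200,60,320,260),3),("scene",(200,60,320,260),3)])
s=ctrl.state();print(s["tool_pos"],s["force"])
im=cv2.imread("pics/scene_l_full.png")
cv2.imwrite("pics/scene_l2.png",cv2.resize(im[225:285,220:310],None,fx=8,fy=8,interpolation=cv2.INTER_CUBIC))
cv2.imwrite("pics/scene_l1.png",cv2.resize(im[85:215,220:310],None,fx=4.5,fy=4.5,interpolation=cv2.INTER_CUBIC))
```

```text
[603.72101471 -80.13796614 253.97297811] [-0.52255221 -0.11166592 -4.53354496]
```

View pics/scene_l1.png

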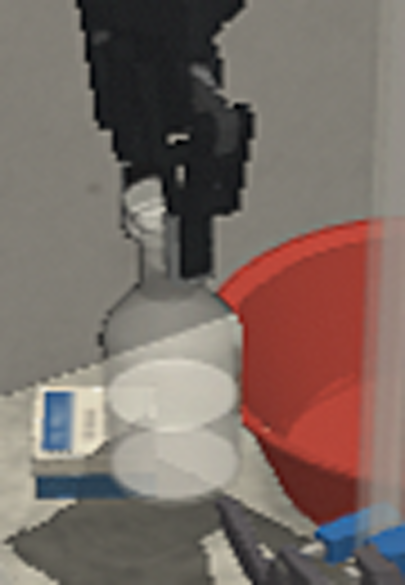

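View pics/scene_l2.png

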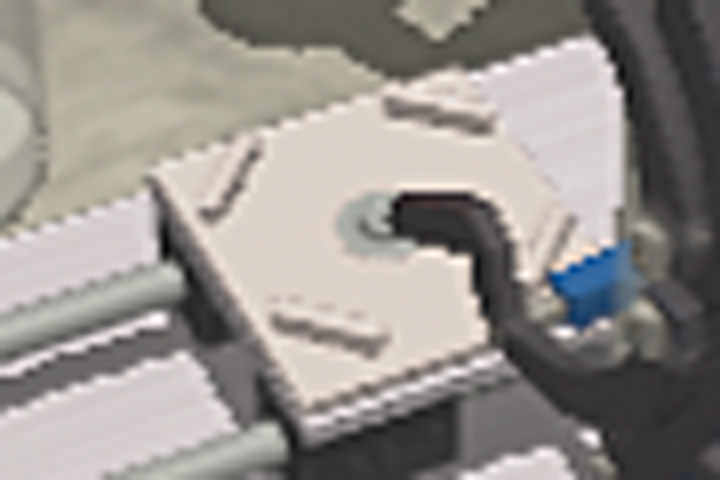

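Run:
```python
from h import *
p=onz("scene",266.8,252.7,70);print("nest ring",p)
print("lugs mid",onz("scene",220+385.5/8-.5,225+224.5/8-.5,78))
print("pin",onz("scene",220+376/8-.5,225+217/8-.5,75))
C=np.array([551.4,107.3]);e=np.array([np.cos(np.radians(52.4)),np.sin(np.radians(52.4))]);n=np.array([e[1],-e[0]])
d=p[:2]-C;print(d@e,d@n)
g=lambda q:((q-[220,85]+.5)*4.5-.5).round(1)
for z in (112,160,194,215,245,266): print(z,g(proj("scene",[604,-80.2,z])))
t=np.array([ -0.79,.61,0]); # jaw dir
for s in(-34,34): 
  pass
b=onz("scene",220+(174.5)/4.5-.5,85+465/4.5-.5,113);print("base centre",b)
```

```text
nest ring [512.64280661  55.58715945  70.        ]
lugs mid [507.29434379  61.93647088  78.        ]
pin [512.17372129  57.73472105  75.        ]
-64.61906211034895 0.8454166431895159
112 [172.9 470.2]
160 [170.9 390. ]
194 [169.4 330.4]
215 [168.5 292.4]
245 [167.1 236.5]
266 [166.1 196.1]
base centre [605.09847758 -83.49557055 113.        ]
```

The bottle hangs vertical: base centre seen at (174,465) and stopper about (165,196), against (173,470) and (166,196) predicted. The nest centre is at (512.4, 56), rail y = −64.6. I'll carry it over.

servo_tool:
  increments:
    - {"xyz": [0.1, -0.3, 0], "twist": 0}
    - {"xyz": [0.3, -0.9, 0], "twist": 0}
    - {"xyz": [0.6, -1.8, 0], "twist": 0}
    - {"xyz": [1.0, -3.0, 0], "twist": 0}
    - {"xyz": [1.5, -4.4, 0], "twist": 0}
    - {"xyz": [2.0, -5.9, 0], "twist": 0}
    - {"xyz": [2.5, -7.4, 0], "twist": 0}
    - {"xyz": [3.0, -8.9, 0], "twist": 0}
    - {"xyz": [3.5, -10.4, 0], "twist": 0}
    - {"xyz": [4.0, -11.9, 0], "twist": 0}
    - {"xyz": [4.4, -13.2, 0], "twist": 0}
    - {"xyz": [4.7, -14.2, 0], "twist": 0}
    - {"xyz": [5.0, -15.0, 0], "twist": 0}
    - {"xyz": [5.1, -15.4, 0], "twist": 0}
    - {"xyz": [5.2, -15.6, 0], "twist": 0}
    - {"xyz": [5.2, -15.6, 0], "twist": 0}
    - {"xyz": [5.2, -15.6, 0], "twist": 0}
    - {"xyz": [5.2, -15.6, 0], "twist": 0}

```text
time: 22.53
tool_pos: [513.0, 55.5, 255.3]
eef_rot: [0.0, 0.897, 0.441, 0.0]
force: [0.0, -0.5, -2.8]
opening: 42.7
```

Run:
```python
from h import *
snap("m",[("scene",(220,130,330,290),3.7),("top",(190,170,320,290),5)])
s=ctrl.state();print(s["tool_pos"],s["force"],s["opening"],delta([512.3,56,220]))
```

```text
[512.8507264   55.59945269 255.21462477] [ 0.24361347 -0.39534366 -2.88177266] 42.4358708700818 [-0.   -0.07  3.52]
```

View pics/scene_m.png

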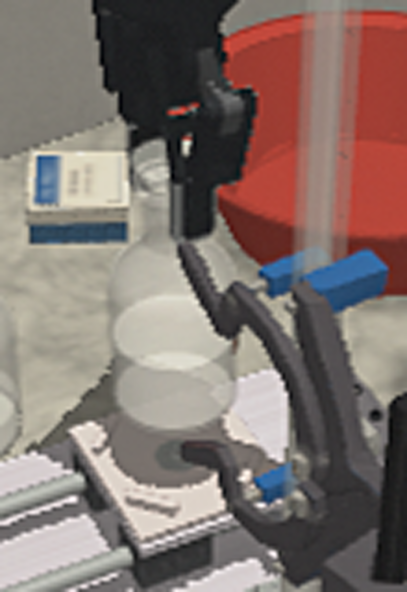

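View pics/top_m.png

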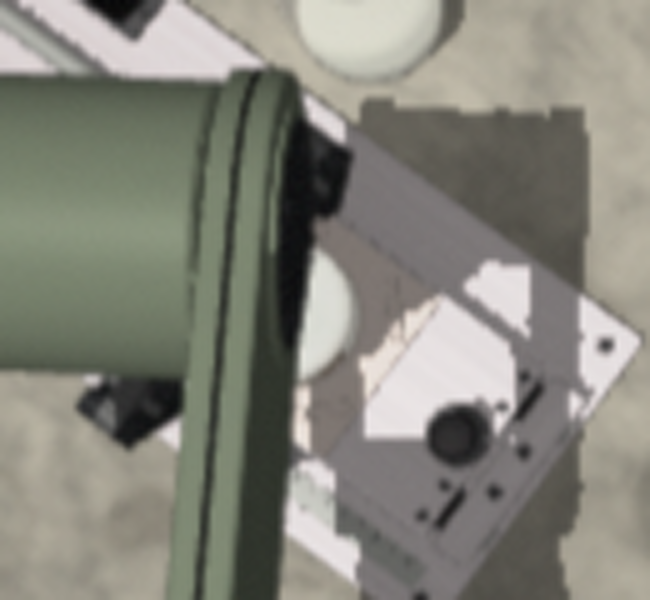

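Run:
```python
from h import *
e=np.array([np.cos(np.radians(52.4)),np.sin(np.radians(52.4))])
p=onz("top",190+457.5/5-.5,170+433.5/5-.5,118);print("post",p,"nest from post",p[:2]+90*e)
f=lambda q:((q-[220,130]+.5)*3.7-.5).round(1)
print(f(proj("scene",[512.8,55.6,114])),f(proj("scene",[512.8,55.6,268])))
im=cv2.imread("pics/scene_m_full.png")
cv2.imwrite("pics/scene_m2.png",cv2.resize(im[200:275,235:300],None,fx=8,fy=8,interpolation=cv2.INTER_CUBIC))
# predicted base circle
th=np.linspace(0,2*np.pi,9)[:-1]
```

```text
post [457.04130024 -18.97469821 118.        ] nest from post [511.95436499  52.33136969]
[173.5 395.3] [170.5 156.4]
```

View pics/scene_m2.png

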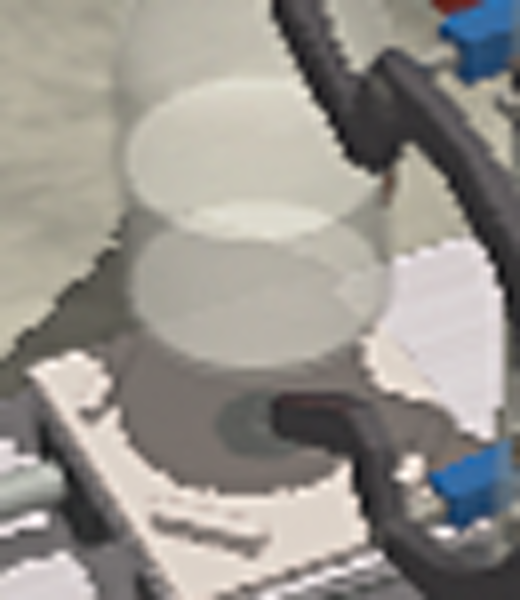

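Run:
```python
from h import *
for z in(112,114): print(z,onz("scene",266.9,235.3,z))
print("ring", onz("scene",235+252.5/8-.5,200+425.5/8-.5,70))
s=ctrl.state();print(s["ft_torque"])
```

```text
112 [514.80686543  50.11307878 112.        ]
114 [513.75409333  52.12622487 114.        ]
ring [514.00415748  56.22409072  70.        ]
[-0.03509125  0.04791647 -0.04886268]
```

Nest centre estimates agree on (512±1, 56±1) and the bottle is within about 2–3 mm of that, inside the 5 mm play. I'll lower it slowly.

servo_tool:
  increments:
    - {"xyz": [0, -0.05, 0.3], "twist": 0}
    - {"xyz": [0, -0.05, 0.7], "twist": 0}
    - {"xyz": [0, -0.05, 1.1], "twist": 0}
    - {"xyz": [0, -0.05, 1.5], "twist": 0}
    - {"xyz": [0, -0.05, 1.9], "twist": 0}
    - {"xyz": [0, -0.05, 2.3], "twist": 0}
    - {"xyz": [0, -0.05, 2.7], "twist": 0}
    - {"xyz": [0, -0.05, 2.9], "twist": 0}
    - {"xyz": [0, -0.05, 3.1], "twist": 0}
    - {"xyz": [0, -0.05, 3.3], "twist": 0}
    - {"xyz": [0, -0.05, 3.3], "twist": 0}
    - {"xyz": [0, -0.05, 3.3], "twist": 0}

```text
time: 23.63
tool_pos: [512.2, 56.4, 222.3]
eef_rot: [-0.0, 0.897, 0.442, 0.0]
force: [0.6, 0.7, -4.3]
opening: 42.9
```

Run:
```python
from h import *
snap("n",[("scene",(235,190,310,280),7)])
s=ctrl.state();print(s["tool_pos"],s["force"],s["ft_torque"])
```

```text
[512.27643509  56.36933111 222.42855041] [ 0.08185616  0.23613369 -3.76662716] [-0.00751219 -0.00803776 -0.05555774]
```

View pics/scene_n.png

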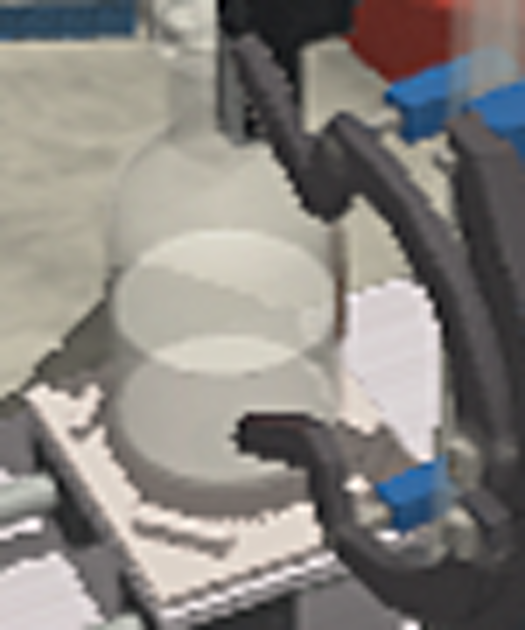

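The base sits inside the lugs at (90,410) and (185,535), about 11 mm above the pad. I'll go on down slowly.

servo_tool:
  increments:
    - {"xyz": [0, 0, 0.15], "twist": 0}
    - {"xyz": [0, 0, 0.3], "twist": 0}
    - {"xyz": [0, 0, 0.45], "twist": 0}
    - {"xyz": [0, 0, 0.6], "twist": 0}
    - {"xyz": [0, 0, 0.75], "twist": 0}
    - {"xyz": [0, 0, 0.85], "twist": 0}
    - {"xyz": [0, 0, 0.85], "twist": 0}
    - {"xyz": [0, 0, 0.85], "twist": 0}

```text
time: 24.35
tool_pos: [512.2, 56.4, 213.8]
eef_rot: [-0.0, 0.897, 0.442, -0.0]
force: [-0.7, 0.2, -3.5]
opening: 42.8
```

servo_tool:
  increments:
    - {"xyz": [0, 0, 0.05], "twist": 0}
    - {"xyz": [0, 0, 0.1], "twist": 0}
    - {"xyz": [0, 0, 0.15], "twist": 0}
    - {"xyz": [0, 0, 0.15], "twist": 0}
    - {"xyz": [0, 0, 0.15], "twist": 0}

```text
time: 24.77
tool_pos: [512.2, 56.4, 212.3]
eef_rot: [-0.0, 0.897, 0.442, 0.0]
force: [0.7, -0.2, -3.5]
opening: 42.5
```

servo_tool:
  increments:
    - {"xyz": [0, 0, 0.05], "twist": 0}
    - {"xyz": [0, 0, 0.1], "twist": 0}
    - {"xyz": [0, 0, 0.1], "twist": 0}
    - {"xyz": [0, 0, 0.1], "twist": 0}

```text
time: 25.1
tool_pos: [512.3, 56.5, 211.5]
eef_rot: [0.0, 0.897, 0.442, 0.0]
force: [-1.1, 0.2, -1.8]
opening: 42.1
```

servo_tool:
  increments:
    - {"xyz": [0, 0, 0.05], "twist": 0}
    - {"xyz": [0, 0, 0.1], "twist": 0}
    - {"xyz": [0, 0, 0.1], "twist": 0}
    - {"xyz": [0, 0, 0.1], "twist": 0}

```text
time: 25.43
tool_pos: [512.6, 56.6, 211.4]
eef_rot: [0.0, 0.897, 0.442, 0.001]
force: [-2.0, 1.5, 5.3]
opening: 42.3
```

Contact at z = 211.4, exactly 70 mm above the grasp height on the bench. I'll ease off and open.

servo_tool:
  increments:
    - {"xyz": [0, 0, -0.1], "twist": 0}
    - {"xyz": [0, 0, -0.1], "twist": 0}

```text
time: 25.6
tool_pos: [512.3, 56.4, 211.5]
eef_rot: [0.0, 0.897, 0.442, 0.0]
force: [-1.3, 1.4, 1.9]
opening: 42.7
```

servo_tool:
  increments:
    - {"xyz": [0, 0, 0], "twist": 0}
    - {"xyz": [0, 0, 0], "twist": 0}
    - {"xyz": [0, 0, 0], "twist": 0}
    - {"xyz": [0, 0, 0], "twist": 0}
    - {"xyz": [0, 0, 0], "twist": 0}
    - {"xyz": [0, 0, 0], "twist": 0}
    - {"xyz": [0, 0, 0], "twist": 0}
    - {"xyz": [0, 0, 0], "twist": 0}
  hand: 1

```text
time: 26.27
tool_pos: [512.2, 56.4, 211.3]
eef_rot: [0.0, 0.897, 0.442, 0.0]
force: [0.7, 0.8, -0.7]
opening: 85.4
```

Run:
```python
from h import *
snap("o",[("scene",(225,130,310,280),4)])
s=ctrl.state();print(s["tool_pos"],s["force"],s["opening"])
```

```text
[512.20534066  56.35541263 211.30530553] [-0.07109039 -0.45077741  0.15382366] 85.30562336550325
```

View pics/scene_o.png

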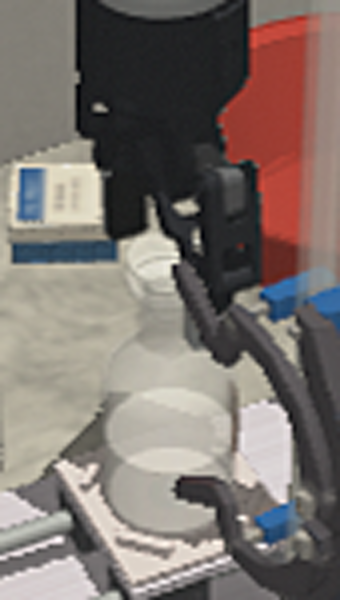

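The bottle stands in the nest with its base at (165,490) and the jaws are open and clear of the neck. I'll rise straight up, then move away for a look.

servo_tool:
  increments:
    - {"xyz": [0, 0, -0.5], "twist": 0}
    - {"xyz": [0, 0, -1.5], "twist": 0}
    - {"xyz": [0, 0, -3], "twist": 0}
    - {"xyz": [0, 0, -5], "twist": 0}
    - {"xyz": [0, 0, -7], "twist": 0}
    - {"xyz": [0, 0, -8.5], "twist": 0}
    - {"xyz": [0, 0, -9.5], "twist": 0}
    - {"xyz": [0, 0, -9.5], "twist": 0}

```text
time: 26.98
tool_pos: [513.8, 56.3, 310.0]
eef_rot: [0.002, 0.897, 0.442, 0.003]
force: [-0.2, -0.2, -0.8]
opening: 85.4
```

servo_tool:
  increments:
    - {"xyz": [-1, 1, 0], "twist": 0}
    - {"xyz": [-3, 2, 0], "twist": 0}
    - {"xyz": [-5.5, 3, 0], "twist": 0}
    - {"xyz": [-8, 4, 0], "twist": 0}
    - {"xyz": [-10.5, 5, 0], "twist": 0}
    - {"xyz": [-13, 5, 0], "twist": 0}
    - {"xyz": [-15.5, 5, 0], "twist": 0}
    - {"xyz": [-18, 5, 0], "twist": 0}
    - {"xyz": [-20, 5, 0], "twist": 0}
    - {"xyz": [-22, 5, 0], "twist": 0}
    - {"xyz": [-24, 5, 0], "twist": 0}
    - {"xyz": [-25, 5, 0], "twist": 0}
    - {"xyz": [-25, 5, 0], "twist": 0}

```text
time: 28.07
tool_pos: [398.1, -173.1, 305.6]
eef_rot: [-0.0, 0.898, 0.44, -0.0]
force: [0.6, 0.3, 0.8]
opening: 85.1
```

Run:
```python
from h import *
snap("p",[("scene",(120,130,320,290),4),("top",(145,110,335,270),4)])
s=ctrl.state();print(s["tool_pos"],s["force"],s["time"])
```

```text
[ 399.27270235 -171.89822689  305.89901354] [-0.02678009  0.49718537  0.69392389] 28.1667
```

View pics/scene_p.png

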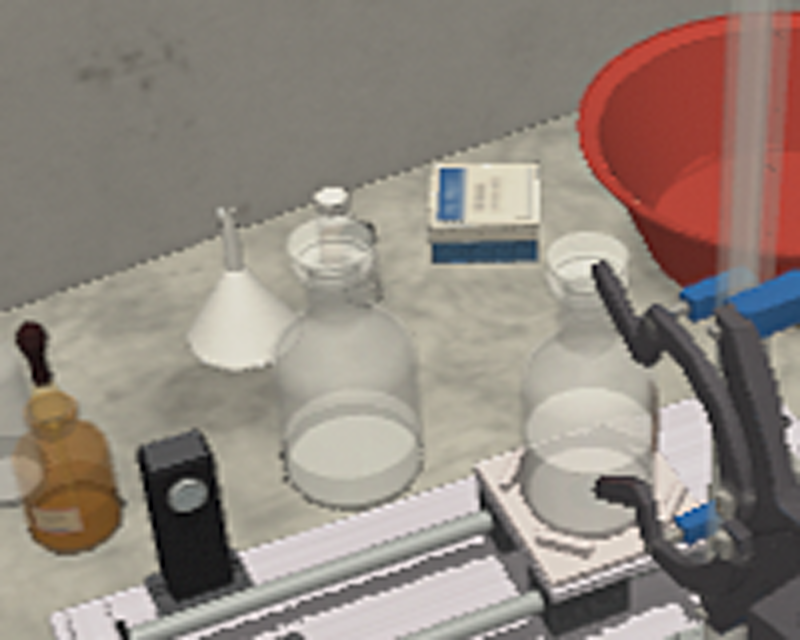

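View pics/top_p.png

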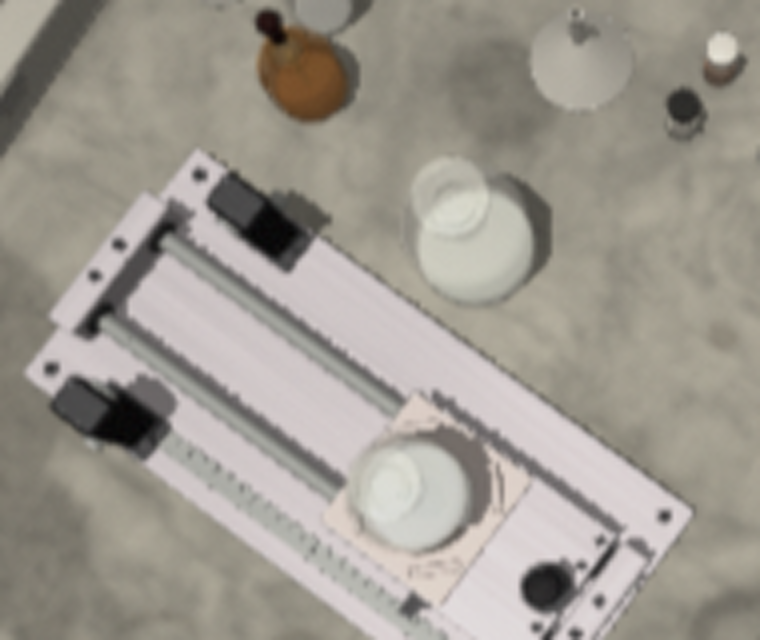

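Run:
```python
from h import *
f=lambda c:((c[0]+.5)/4-.5+145,(c[1]+.5)/4-.5+110)
g=lambda c:((c[0]+.5)/4-.5+120,(c[1]+.5)/4-.5+130)
print("stopper",onz("top",*f((388,486)),224),tri(f((388,486)),g((588,263))))
print("post",onz("top",*f((545,587)),118))
C=np.array([551.4,107.3]);e=np.array([np.cos(np.radians(52.4)),np.sin(np.radians(52.4))])
print((onz("top",*f((545,587)),118)[:2]-C)@e)
for z in(70,100): print("base",z,onz("top",*f((413,491)),z))
print("scene base",onz("scene",*g((590,487)),70))
# pad corners via top crop
P=[onz("top",*f(c),70)[:2] for c in [(413,393),(528,487),(439,603),(325,512)]];print("pad centre",np.mean(P,0))
a=cv2.imread("pics/top_p_full.png");b=cv2.imread("pics/top0.png")
cv2.imwrite("pics/top_p3.png",cv2.resize(a[210:290,215:320],None,fx=7,fy=7,interpolation=cv2.INTER_CUBIC))
```

```text
stopper [509.43631827  55.11643022 224.        ] (array([510.42358528,  56.42053009, 216.86996583]), np.float64(1.2202777272053849))
post [456.65028741 -18.68454957 118.        ]
-157.62733276304283
base 70 [515.31455861  62.89480738  70.        ]
base 100 [513.62453954  58.87252228 100.        ]
scene base [513.84252827  51.79614891  70.        ]
pad centre [510.73543801  54.98097999]
```

View pics/top_p3.png

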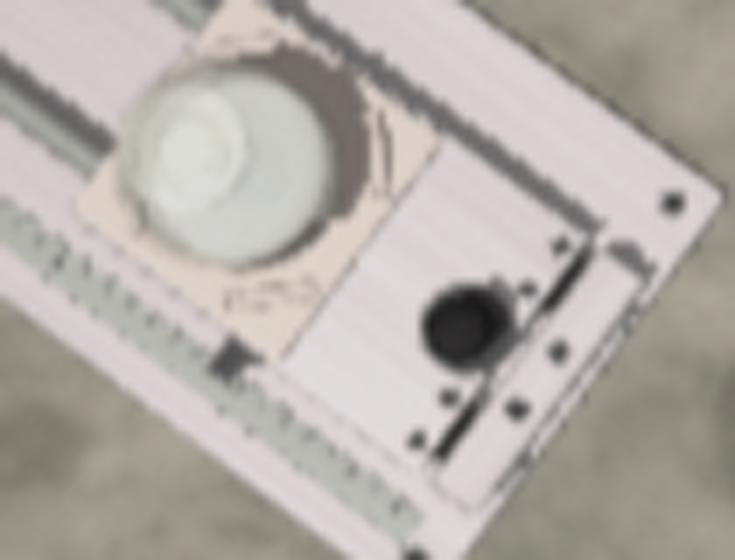

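The bottle stands upright between the lugs in the top view (body about (225,160), lugs visible round it), and the carriage is against the loading-end block. The seating height was exactly right, so I'll hand in.

Run:
```python
from h import *
print(ctrl.state()["joint_vel"].round(3)); print(ctrl.sign_off())
```

```text
[ 0.02   0.002 -0.01   0.    -0.    -0.002]
the job is handed in; nothing more can be done
None
```

The job is handed in at about 28 s. The carriage ran free both ways, and the smaller bottle now stands in the nest at the loading end.

**What I did**
- I pushed the empty carriage by its post at about 35 mm/s to the measuring-end stops. The tool stalled at about 17 N, and the nest measured y = 124 mm against the 125 I expected.
- I pushed it back to the loading-end stops, where the tool stalled at about 20 N. The tool's travel, less the slack at the post, came to about 191 mm against 190.
- I gripped the smaller bottle by its neck at 40 N, lowered it into the nest and released it. It touched down 70.0 mm above its grasp height on the bench, which matches the pad height, so it should be holding the pin flush. The pin itself can't be seen under the bottle.

**Last checks**
- **Carriage:** the post did not move between the last two views. It measured about −157.6 mm along the rail against a nominal −155; I put that down to calibration and pixel error.
- **Bottle position:** the stopper is within about 2–3 mm of the nest centre. The final base estimates disagreed, about 4 mm to one side from the scene camera and 3–7 mm to the other from the top camera.
- **Bottle height:** the two-view height of the stopper read about 7 mm low, and it had also read 4 mm low on the bench. I relied on the contact height and on seeing the bottle upright inside the lugs.
- **Grip:** the fingers stopped at 42.5 mm on the neck instead of 38, but the bottle hung straight and did not slip.
- **Other things:** I only looked over the big bottle and the dropper bottle in the last pictures; both looked where they had stood. The tape was not in those crops and I did not measure it, but the arm never went down near it.

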